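Turn lidded cases over and stack them under the keeper bar

ROBOT

A 6-joint arm with a two-finger parallel gripper is mounted at the origin on a cart in front of the work surface, level with it; the furniture and walls round the work are solid. World frame = base frame: x ahead of the robot, y to its left, z up, the work surface at z = 0. Lengths are in m, angles in rad, forces in N, time in s.
With the tool pointing down it reaches from about 0.4 to 0.925 m from the base axis. Payload 3.4 kg.
Tool frame: the origin (TCP) lies between the finger pads, 19 mm behind the fingertips; this is the grasp point; z points along the fingers, y is the line along which they close (so a half turn about z gives the same grasp; the last joint's range is limited). The gripper opens to 85 mm and grips with 20 to 120 N. Pads are 22 mm wide; open, the fingers measure 114 mm over their backs; the gripper's body (76 mm by 85 mm) begins 54 mm behind the grasp point. The pads swing forward as they close: fully open they stand 13 mm farther back than shut.
Start: joints at [1.183, 0.307, 1.506, -0, 1.328, -0.073], TCP at [0.178, 0.547, 0.25] pointing down, gripper open.
Joint ranges: [-3.12, 3.12], [-1.05, 2.28], [0.14, 2.33], [-1.42, 4.57], [0.1, 2.73], [-2.68, 2.68]. Speed limits (rad/s): [2.57, 2.57, 3.14, 3.14, 3.14, 3.14].

INTERFACE

Orientations are given as a rotation vector (axis times angle).
In Python, from cell import r gives the robot as it stands.
- The arm moves only by the shell command python3 -m creep 'ROWS' [FORCE]. ROWS is JSON, a list of rows, each an object of numbers: "tx", "ty", "tz": the shift along the world's x, y, z in mm; "ax", "ay", "az": the turn, a rotation vector about the world's x, y, z in degrees; "grip": the closure, from 0 (fully open) to 1 (shut). In form: [{"tx": .., "ty": .., "tz": .., "ax": .., "ay": .., "az": .., "grip": ..}, ...]. A call has 1 to 10 rows; each row is the pose to reach, as a shift and turn from the pose commanded when the call began; what a row does not reach only later rows make up. A row lasts 1/12 s, in which the tool goes at most 41.7 mm and 7.16 degrees, less where a joint would pass 70% of its speed; a pose out of reach is approached as far as the arm can. A call with a gripper value outside its range is refused whole. The fingers move at their own pace and stop on an object; FORCE is the grip in N (left out, the last holds). Time passes only in rows, so rows that repeat a pose let the fingers close. It gives the time, the measured TCP pose, the force, the opening and the grip force at its end, in the units of the state.
- r.sense(): the state, without advancing time (a new reading comes with each control period).
- r.grab_frame(name): name is "scene" or "top"; returns (picture, depth): 384x512x3 uint8, red, green, blue; 384x512 float32, m along the optical axis (not along the pixel's ray), 0 where there is no reading.
- r.calibration(name): a dict with "fx", "fy", "cx", "cy" (pixels), "R" (3x3) and "t" (3): a world point X has camera coordinates R X + t. Camera axes: x right, y down, z forward; pixel columns grow to the right and rows downward; lengths in m; the calibration is good to about 2 mm. A picture is of the moment at which its call begins. calibration takes no time and is no camera call.
- r.job_done(): hands the job in; it is judged then, once.
The state is a dict: "time_s": time; "joint_positions": joint angles; "joint_vel": joint speeds; "joint_efforts": joint torques, N m; "tcp_pos": TCP position; "orientation": TCP orientation; "force": force on the tool from outside, world axes, zero at the start; "wrist_torque": the same for the moment, N m; "grip_width": finger opening in m; "grasp_force": force on a finger pad.
Only numpy, scipy, OpenCV 4.12 (cv2) and the standard library are available. Lean on these libraries where they do the work, as an engineer would, in place of code of your own. Each camera call takes 0.05 s, during which the arm holds its last target. There are 200 camera calls.

TASK

The lidded cases leaning in the slotted rack travel upside down, so that their unlatched lids cannot lift. Swing the keeper bar of the empty stacking rack well open, then take each case across base and lid together, turn it over without letting the lid gape, and stack them all lid-down on one another in the stacking rack, each square and fully down on the ledge, leaving the things lying around alone. When all are in, swing the keeper bar back over the stack until it rests fully home in its catch.

Things in the scene. Friction and masses are not known exactly. Their poses are not given: they have to be found in the camera images.
- stack_rack: Fixed grey V-shaped rack, 210x110x210 mm, empty. Origin: middle of its underside; z up, x points to the robot's right at the usual yaw of -1.6. From its apex line (along y, 16 mm over the origin) a ledge rises along n = (0.707,0,0.707), a 58 mm back plate along u = (-0.707,0,0.707): point (n,y,u) lies at origin + (0.707(n-u), y, 16 mm + 0.707(n+u)). 24 mm high cheeks at y = +-37.
- slot_rack: Fixed grey V-shaped rack like stack_rack (same origin, axes, n, u), no keeper, four slots: fins like the back plate, 88 mm wide, stand on the ledge at n = 0, 62, 124 and 186 mm, and its cheeks are lips 10 mm high at y = +-48, so that a case can stand or be knocked up to 16 mm off the middle. A slot holds at most one case: foot against the fin, a short end down on the ledge, lid facing up along n.
- level0 (a point): Where the origin of the first upside-down case of the stack comes to lie: n = 54, y = 0, u = 48 mm of stack_rack (its axes too). This case's lid boss rests on the back plate (n = 0), a short end on the ledge (u = 0); its free end is at u = 96 mm.
- level1 (a point): The same for the second case (n = 108 mm), whose boss rests on the foot of the first. Stack pitch 54 mm along n: boss 14, body with lid 24, foot 16; the gap between two bodies is 30 mm.
- level2 (a point): The same for the third case (n = 162 mm).
- level3 (a point): The same for the fourth case (n = 216 mm).
- keeper (a joint): Steel keeper bar of stack_rack. 0 = closed: lies across the trough at n = 110, u = 104 mm (4 mm clear of the cases' free ends) in the catch fork at y = -46. It grows to 2.4 rad as the bar swings up about -n and over to the rack's +y side. Past 2.0 it leaves room for a hand. Stiff (0.1 N m), stays where left. Starts closed. The posts reach u = 116 mm.
- keeper_hinge (a point): Point on the keeper's hinge axis, which runs along n: n = 110, y = +46, u = 104 mm of stack_rack.
- keeper_grip (a point): Middle of the free part of the keeper's black round grip, 12 mm thick, parallel to the hinge, sticking out 55 mm along -n from the bar's end. At angle a it lies at n = 68, y = 46 - 116 cos a, u = 104 + 116 sin a mm of stack_rack. Pinched across y with the tool along -u it can turn between the fingers as they follow the arc.
- case0: Base of a flat aluminium case, 96 (x) x 64 (y) mm, 0.1 to 0.17 kg. Origin under the middle of its square foot (34x34 mm, z 0 to 16); z points to the lid. Body z 16 to 36; the closed lid goes on flush to z 40: 24 mm thick between flat faces that stick out 31 mm past foot and boss at each short end. None: absent this time.
- case1: Like case0. Leaning in a slot, its x axis points down the slope (-u), z along n; the free end to pinch is at x = -48 mm, with the tool pointing along x (45 degrees down), one finger on the base, the other on the lid, about 60 N.
- case2: Like case0. Turned over in the stack, x again points down the slope (-u) and z along -n (half a turn about x).
- lid0 (a joint): How far (m) the lid of case0 has lifted off its base along the case's z: 0 closed, at most 0.02 (it is captive on hidden guide pins, nothing latches or springs it). Upside down it drops open at once unless the grip or the place where its boss rests keeps it shut. 0.06 kg: 96x64 mm, 4 mm plate with a round boss in the middle, 34 mm across and 14 mm high, its top 54 mm from the foot's underside.
- lid1 (a joint): The same for case1.
- lid2 (a joint): The same for case2.
- lid3 (a joint): The same for case3.
- case3: Like case0.
- stain_tin: Bystander: red paint tin 77 mm across and high, origin under its middle. Leave alone.
- pipe_joint_6: Bystander: grey cast pipe joint 50x40x28 mm, origin under its middle. Leave alone.
- spanner: Bystander: spanner 193 mm long, 8 mm high, fixed, origin under its middle. Leave alone.
- pliers: Bystander: pliers 183 mm long, 14 mm high, fixed, origin under its middle. Leave alone.

How it is judged:
By the outcome, as a careful person would: the job done as asked, in the order asked, and still so for the second after the job is handed in, with the robot touching nothing.
Of case0, case1, case2, case3 only 3 to 4 are there at a start; the rules pass over those that are not, and their reading is None.
At some moment in a run one of case0, case1, case2, case3 may be knocked a few centimetres aside while the robot is not near it.
It also fails if it takes over 200 s, if anything falls off the work surface, if the arm or the gripper's body presses on something with over 40 N, if the wrist force passes 120 N, or if a joint passes its speed limit or range.

## Working session

There is one attempt and no reset: what is moved stays moved. The work goes in short steps, Python scripts to look and compute and a shell command to move; the robot and the scene stay as the last step left them, time stands still between calls to the robot, and variables do not carry over. Pictures are saved under pics/ and viewed, at most 14 in all, crops included, and the job is handed in when it is done.

```bash
ls; mkdir -p pics
python3 - <<'E'
from cell import r
import cv2,numpy as np
for n in("scene","top"):
    im,d=r.grab_frame(n); np.savez(f"pics/{n}0.npz",im=im,d=d); cv2.imwrite(f"pics/{n}0.png",im[:,:,::-1])
    c=r.calibration(n); print(n,c["fx"],c["cx"],c["cy"],np.round(c["R"],3).tolist(),np.round(c["t"],3), np.round(-np.array(c["R"]).T@c["t"],3))
print(r.sense())
E
```

```text
pics
scene 435.83381812219136 254.8181703117949 193.61562078021154 [[0.603, -0.798, 0.014], [-0.536, -0.418, -0.734], [0.591, 0.435, -0.679]] [-0.161  0.441  0.914] [-0.207 -0.341  0.946]
top 416.6257861846028 256.76826160830353 191.91945889134118 [[0.014, -1.0, 0.008], [-0.998, -0.014, -0.067], [0.067, -0.007, -0.998]] [0.151 0.519 1.227] [0.433 0.168 1.258]
{'time_s': 0.1, 'joint_positions': array([ 1.18353931e+00,  3.07519522e-01,  1.50753788e+00,  3.59206610e-05,
        1.32839781e+00, -7.35112516e-02]), 'joint_vel': array([-9.15854064e-05, -2.28776329e-04, -2.21342893e-03,  2.88072229e-04,
        2.72120947e-03, -3.54425282e-04]), 'joint_efforts': array([-7.61008978e-04, -4.58531249e+01, -2.52607155e+01, -1.67334929e-04,
        5.60986940e-03, -3.32570089e-06]), 'tcp_pos': array([0.17725453, 0.54638118, 0.24916274]), 'orientation': array([-4.90753309e-01, -3.10255897e+00,  2.83548256e-03]), 'force': array([-0.06964299, -0.40903538,  0.4913563 ]), 'wrist_torque': array([-0.02966112, -0.00921891, -0.01035014]), 'grasp_force': 0.0, 'grip_width': 0.08515531085137883}
```

View pics/scene0.png

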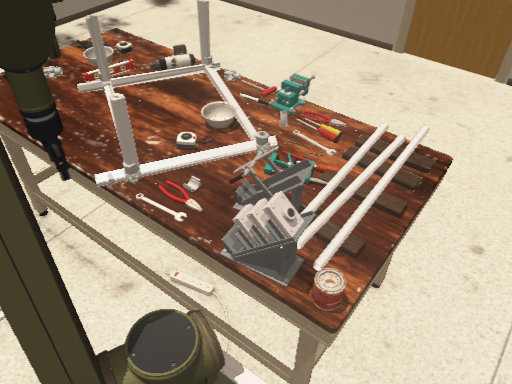

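View pics/top0.png

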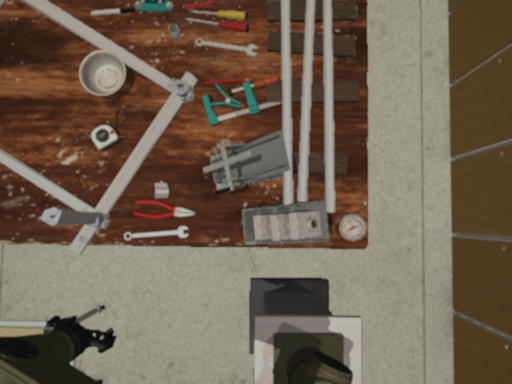

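Run:
```python
import cv2,numpy as np
s=np.load("pics/scene0.npz")["im"][150:290,215:325]; t=np.load("pics/top0.npz")["im"][125:250,195:375]
cv2.imwrite("pics/s0z.png",cv2.resize(s[:,:,::-1],None,fx=4.2,fy=4.2,interpolation=cv2.INTER_CUBIC))
cv2.imwrite("pics/t0z.png",cv2.resize(t[:,:,::-1],None,fx=4.4,fy=4.4,interpolation=cv2.INTER_CUBIC))
```

```text
(no output)
```

View pics/s0z.png

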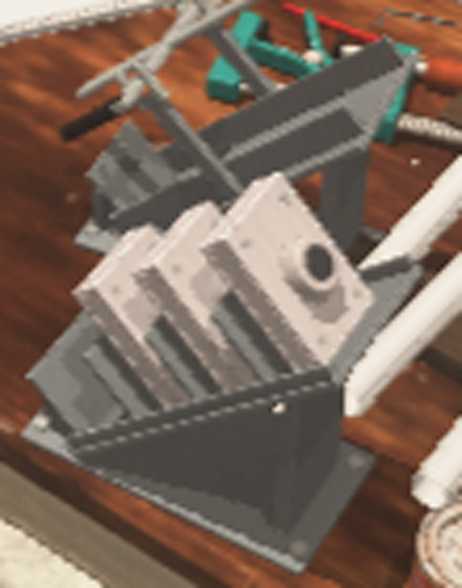

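View pics/t0z.png

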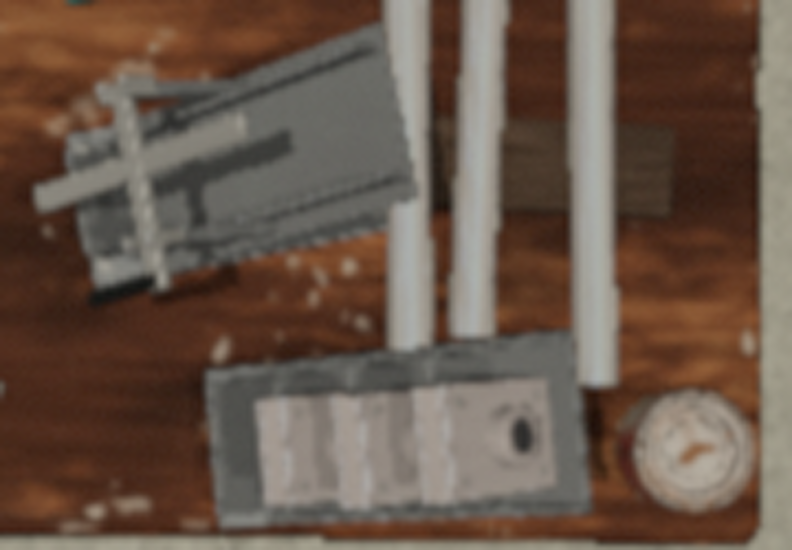

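```bash
cat > h.py <<'E'
import numpy as np,cv2
from cell import r
from scipy.spatial.transform import Rotation as Ro
def cloud(n,im,d):
    c=r.calibration(n);v,u=np.mgrid[:384,:512];
    P=np.stack([(u-c["cx"])/c["fx"]*d,(v-c["cy"])/c["fy"]*d,d],-1)
    return (P-np.array(c["t"]))@np.array(c["R"])
def grab(n):
    im,d=r.grab_frame(n); return im,d,cloud(n,im,d)
def planes(P,k,tol=.003,it=600,seed=0):
    rng=np.random.default_rng(seed);out=[]
    for _ in range(k):
        best=None
        for _ in range(it):
            a,b,c=P[rng.choice(len(P),3,False)];n=np.cross(b-a,c-a)
            if np.linalg.norm(n)<1e-6: continue
            n/=np.linalg.norm(n);m=abs((P-a)@n)<tol
            if best is None or m.sum()>best.sum(): best=m
        Q=P[best];c=Q.mean(0);n=np.linalg.svd(Q-c)[2][2]; n*=np.sign(n[2]) if abs(n[2])>.05 else 1
        out.append((n,c,n@c,len(Q),Q));P=P[~best]
    return out
E
python3 - <<'E'
from h import *
for n in("top","scene"):
    z=np.load(f"pics/{n}0.npz");W=cloud(n,z["im"],z["d"])
    print(n,"table",np.median(W[...,2][(abs(W[...,2])<.02)&(z["d"]>0)]))
    if n=="top":
        A=W[200:250,235:335].reshape(-1,3);B=W[125:198,200:292].reshape(-1,3)
        print("slot corners px->xyz",[np.round(W[v,u],3).tolist() for v,u in((210,243),(202,324),(240,328),(243,247))])
    else:
        sel=(W[...,0]>.2)&(W[...,0]<.55);A=W[170:300,215:330].reshape(-1,3);B=A
    for nm,P in(("slot",A),("stack",B)):
        P=P[(P[:,2]>.012)&(P[:,2]<.35)]
        print(nm,len(P),P.min(0).round(3),P.max(0).round(3))
        for p in planes(P,6): print("  n",p[0].round(3),"c",p[1].round(3),"off",round(p[2],4),p[3])
E
```

```text
top table 0.0011032986019791277
slot corners px->xyz [[0.463, 0.199, 0.005], [0.482, -0.013, 0.189], [0.385, -0.024, 0.189], [0.364, 0.186, 0.004]]
slot 3357 [ 0.365 -0.068  0.014] [0.495 0.201 0.246]
  n [-0.089  0.693  0.715] c [0.433 0.018 0.155] off 0.0847 516
  n [-0.06   0.707  0.704] c [0.417 0.108 0.197] off 0.1906 522
  n [ 0.071 -0.705  0.706] c [0.425 0.033 0.214] off 0.1578 419
  n [ 0.074 -0.725  0.685] c [0.417 0.18  0.042] off -0.0711 296
  n [ 0.073 -0.659  0.748] c [0.429 0.066 0.162] off 0.109 277
  n [ 0.045 -0.691  0.721] c [0.419 0.133 0.139] off 0.0275 211
stack 3565 [0.501 0.059 0.012] [0.718 0.31  0.237]
  n [-0.159  0.689  0.707] c [0.601 0.152 0.114] off 0.09 1568
  n [-0.136  0.692  0.709] c [0.574 0.242 0.172] off 0.2113 534
  n [ 0.001 -0.041  0.999] c [0.604 0.092 0.049] off 0.0458 372
  n [-0.989 -0.115  0.096] c [0.638 0.183 0.126] off -0.6403 227
  n [-0.962 -0.266  0.063] c [0.558 0.161 0.14 ] off -0.5703 148
  n [ 0.111 -0.712  0.693] c [0.57  0.27  0.041] off -0.1006 137
scene table -0.0002667598465787859
slot 7686 [ 0.362 -0.134  0.012] [0.842 0.31  0.245]
  n [-0.993 -0.115 -0.006] c [0.391 0.063 0.143] off -0.3961 1050
  n [-0.943  0.188  0.273] c [0.383 0.077 0.127] off -0.3122 587
  n [0.004 0.011 1.   ] c [0.568 0.052 0.047] off 0.0503 721
  n [-0.262  0.577  0.774] c [0.517 0.119 0.12 ] off 0.0264 435
  n [ 0.027 -0.749  0.662] c [0.424 0.009 0.185] off 0.1271 457
  n [0.944 0.314 0.104] c [0.563 0.152 0.123] off 0.5915 463
stack 7686 [ 0.362 -0.134  0.012] [0.842 0.31  0.245]
  n [-0.993 -0.115 -0.006] c [0.391 0.063 0.143] off -0.3961 1050
  n [-0.943  0.188  0.273] c [0.383 0.077 0.127] off -0.3122 587
  n [0.004 0.011 1.   ] c [0.568 0.052 0.047] off 0.0503 721
  n [-0.262  0.577  0.774] c [0.517 0.119 0.12 ] off 0.0264 435
  n [ 0.027 -0.749  0.662] c [0.424 0.009 0.185] off 0.1271 457
  n [0.944 0.314 0.104] c [0.563 0.152 0.123] off 0.5915 463
```

```bash
cat > m.py <<'E'
from h import *
def frame(yaw): 
    R=Ro.from_euler("z",yaw).as_matrix(); return R
for nm,g,hw in(("slot",-1.465,.055),("stack",-1.34,.055)):
  for cam in("top","scene"):
    z=np.load(f"pics/{cam}0.npz");W=cloud(cam,z["im"],z["d"])
    P=W.reshape(-1,3);ok=(z["d"].reshape(-1)>0)&(P[:,2]>.02)
    c=np.array([.424,.09] if nm=="slot" else [.60,.17]); P=P[ok&(np.hypot(*(P[:,:2]-c).T)<.16)]
    for it in range(3):
        R=frame(g);Q=P@R
        x0=c@R[:2,0];Q=Q-[x0,(c@R[:2,1]),0]
        # ledge plane: xr - z = const
        d=(Q[:,0]-Q[:,2])/2**.5; e=(Q[:,0]+Q[:,2])/2**.5
        hist,ed=np.histogram(-d,np.arange(-.1,.3,.002))
        # outline midline per bin
        m=abs(Q[:,1])<.075
        if nm=="stack": m&=(abs(Q[:,2]-Q[:,0]-.0+0)<.2)
        b=[];
        for lo in np.arange(.02,.2,.01):
            mm=m&(e-e.min()>0)&(Q[:,2]>lo-.005)&(Q[:,2]<lo+.005)
            if mm.sum()>10: b.append([lo,Q[mm,0].min(),Q[mm,0].max(),Q[mm,1].min(),Q[mm,1].max(),mm.sum()])
        break
    print(nm,cam,np.round(c@R[:2,:2],3));print(np.round(b,3))
    k=np.argsort(hist)[-8:];print("u-hist",[(round(ed[i]+.001,3),hist[i]) for i in sorted(k)])
    hist,ed=np.histogram(e,np.arange(-.1,.4,.002));k=np.argsort(hist)[-8:];print("n-hist",[(round(ed[i]+.001,3),hist[i]) for i in sorted(k)])
E
python3 m.py
```

```text
slot top [-0.045  0.431]
[[ 2.00e-02 -7.80e-02 -5.40e-02 -5.30e-02  5.50e-02  1.80e+01]
 [ 3.00e-02 -8.70e-02 -4.20e-02 -5.20e-02  5.40e-02  8.50e+01]
 [ 4.00e-02 -9.70e-02  1.58e-01 -4.90e-02  7.50e-02  1.84e+02]
 [ 5.00e-02 -1.09e-01  1.57e-01 -5.00e-02  7.50e-02  2.92e+02]
 [ 6.00e-02 -1.09e-01 -1.70e-02 -5.00e-02  5.50e-02  7.50e+01]
 [ 7.00e-02 -4.00e-02 -8.00e-03 -5.00e-02  5.50e-02  4.70e+01]
 [ 8.00e-02 -4.70e-02  5.00e-03 -5.20e-02  5.20e-02  4.70e+01]
 [ 9.00e-02 -6.00e-02  1.50e-02 -5.20e-02  5.50e-02  5.60e+01]
 [ 1.00e-01 -6.50e-02  2.80e-02 -5.30e-02  5.40e-02  5.80e+01]
 [ 1.10e-01  7.00e-03  3.70e-02 -5.30e-02  5.50e-02  6.10e+01]
 [ 1.20e-01 -3.40e-02  4.60e-02 -4.90e-02  5.20e-02  4.60e+01]
 [ 1.30e-01 -4.10e-02  5.60e-02 -5.00e-02  5.50e-02  1.04e+02]
 [ 1.40e-01 -7.70e-02  6.70e-02 -5.00e-02  5.40e-02  2.08e+02]
 [ 1.50e-01 -7.50e-02  7.50e-02 -5.20e-02  5.50e-02  2.43e+02]
 [ 1.60e-01 -6.80e-02  8.60e-02 -5.20e-02  5.40e-02  1.41e+02]
 [ 1.70e-01  7.00e-03  9.70e-02 -5.30e-02  5.40e-02  1.34e+02]
 [ 1.80e-01 -3.40e-02  1.12e-01 -5.30e-02  5.40e-02  3.93e+02]
 [ 1
[... 5199 characters left out ...]
-01  4.70e-02  8.60e-02 -5.40e-02  5.00e-02  1.19e+02]
 [ 1.90e-01  5.50e-02  7.40e-02 -4.50e-02  4.00e-02  3.00e+01]]
u-hist [(np.float64(0.067), np.int64(182)), (np.float64(0.069), np.int64(135)), (np.float64(0.079), np.int64(94)), (np.float64(0.085), np.int64(82)), (np.float64(0.087), np.int64(83)), (np.float64(0.089), np.int64(89)), (np.float64(0.091), np.int64(103)), (np.float64(0.175), np.int64(131))]
n-hist [(np.float64(-0.047), np.int64(87)), (np.float64(-0.045), np.int64(92)), (np.float64(0.065), np.int64(56)), (np.float64(0.069), np.int64(95)), (np.float64(0.071), np.int64(88)), (np.float64(0.113), np.int64(57)), (np.float64(0.115), np.int64(57)), (np.float64(0.121), np.int64(57))]
```

```bash
cat >> h.py <<'E'
class Rack:
    def __init__(s,o,yaw):
        s.o=np.array([*o,0.]);s.R=Ro.from_euler("z",yaw).as_matrix();q=.5**.5
        s.n=s.R@[q,0,q];s.u=s.R@[-q,0,q];s.y=s.R[:,1];s.F=np.array([s.n,s.y,s.u]);s.a=s.o+[0,0,.016]
    def w(s,n,y,u): return s.a+(np.array([n,y,u])/1000)@s.F
    def loc(s,P): return (P-s.a)@s.F.T*1000
ST=Rack((.5817,.2479),-1.345); SL=Rack((.4170,.1556),-1.465)
def tool(z,y): y=y/np.linalg.norm(y);z=z/np.linalg.norm(z); return np.array([np.cross(y,z),y,z]).T
def delta(p,Rt,show=True):
    s=r.sense();d=(p-s["tcp_pos"])*1000;a=(Ro.from_matrix(Rt)*Ro.from_rotvec(s["orientation"]).inv()).as_rotvec(degrees=True)
    print("to go t",d.round(1),"a",a.round(1),"|a|",round(np.linalg.norm(a),1));return d,a
def state():
    s=r.sense();print("t",round(s["time_s"],2),"tcp",s["tcp_pos"].round(4),"q",s["joint_positions"].round(2),"F",s["force"].round(1),"w",round(s["grip_width"],4),"gf",round(s["grasp_force"],1))
def cases(cam,W,ok,n0s=(62,124,186),rack=None,foot=16):
    L=(rack or SL).loc(W[ok])
    for n0 in n0s:
        m=(L[:,0]>n0+foot-6)&(L[:,0]<n0+foot+30)&(abs(L[:,2]-96)<6)&(abs(L[:,1])<60);Q=L[m]
        if len(Q)<10: print(cam,n0,"none",len(Q));continue
        nn=np.percentile(Q[:,0],[3,97]);y=np.percentile(Q[:,1],[2,98]);lo=Q[Q[:,0]<nn.mean()];hi=Q[Q[:,0]>=nn.mean()]
        print(cam,n0,"n",nn.round(1),"y",y.round(1),"mid",y.mean().round(1),"u",np.median(Q[:,2]).round(1),"slope u/y",np.polyfit(Q[:,1],Q[:,2],1)[0].round(3),"n/y mid",len(Q))
E
python3 - <<'E'
from h import *
for cam in("top","scene"):
    z=np.load(f"pics/{cam}0.npz");W=cloud(cam,z["im"],z["d"]);cases(cam,W,z["d"]>0)
    # yaw refinement: outer edges of ledge/cheek sides
    for nm,K in(("SL",SL),("ST",ST)):
        L=K.loc(W[z["d"]>0]);m=(abs(L[:,2])<30)&(abs(L[:,1])<75)&(L[:,0]>20)&(L[:,0]<235)&(L[:,2]>-4)
        L=L[m];rows=[]
        for a in range(20,230,12):
            q=L[(L[:,0]>=a)&(L[:,0]<a+12)]
            if len(q)>15: rows.append([a+6,np.percentile(q[:,1],2),np.percentile(q[:,1],98)])
        rows=np.array(rows);f=[np.polyfit(rows[:,0],rows[:,k],1) for k in(1,2)]
        print(cam,nm,"edge slopes",[x[0].round(4) for x in f],"y mid at n=130",[round(np.polyval(x,130),1) for x in f])
z=np.load("pics/top0.npz");W=cloud("top",z["im"],z["d"]);L=ST.loc(W[z["d"]>0]);im=z["im"][z["d"]>0]
m=(abs(L[:,0]-68)<40)&(abs(L[:,1]+70)<25)&(abs(L[:,2]-104)<25);Q=L[m];k=im[m].max(1)<60;print("grip dark",Q[k].mean(0).round(1),Q[k].min(0).round(1),Q[k].max(0).round(1),k.sum())
state(); s=r.sense();R0=Ro.from_rotvec(s["orientation"]).as_matrix();print(R0.round(2))
for sg in(1,-1): 
    print("keeper",sg);p=ST.w(68,-70,104);print(p.round(3));delta(p+ST.u*.1,tool(-ST.u,sg*ST.y))
    print("pick"); delta(SL.w(214,0,86)+SL.u*.1,tool(-SL.u,sg*SL.n))
E
```

```text
top 62 n [ 79.7 104.7] y [-31.8  29. ] mid -1.4 u 95.0 slope u/y 0.014 n/y mid 186
top 124 n [142.6 166.3] y [-35.8  25.4] mid -5.2 u 95.3 slope u/y -0.001 n/y mid 213
top 186 n [204.2 228.4] y [-35.5  26.4] mid -4.6 u 95.3 slope u/y 0.004 n/y mid 235
top SL edge slopes [np.float64(-0.004), np.float64(-0.014)] y mid at n=130 [np.float64(-51.2), np.float64(53.1)]
top ST edge slopes [np.float64(-0.0065), np.float64(0.0055)] y mid at n=130 [np.float64(-50.6), np.float64(50.8)]
scene 62 n [ 79.7 104.4] y [-36.2  26.1] mid -5.1 u 94.7 slope u/y 0.01 n/y mid 99
scene 124 n [141.1 165.4] y [-38.3  24.1] mid -7.1 u 94.6 slope u/y 0.01 n/y mid 112
scene 186 n [204.2 228. ] y [-38.1  23.3] mid -7.4 u 94.7 slope u/y 0.014 n/y mid 124
scene SL edge slopes [np.float64(0.0064), np.float64(0.3625)] y mid at n=130 [np.float64(-54.4), np.float64(-16.2)]
scene ST edge slopes [np.float64(-0.0507), np.float64(0.0242)] y mid at n=130 [np.float64(-48.7), np.float64(40.8)]
grip dark [ 78.3 -69.1 109.7] [ 49.3 -72.7 104.2] [105.1 -64.6 112.4] 44
t 0.1 tcp [0.1773 0.5464 0.2492] q [ 1.18  0.31  1.51  0.    1.33 -0.07] F [-0.1 -0.4  0.5] w 0.0852 gf 0.0
[[-0.95  0.31 -0.  ]
 [ 0.31  0.95 -0.  ]
 [ 0.   -0.   -1.  ]]
keeper 1
[0.508 0.257 0.138]
to go t [ 314.7 -220.4  -40.8] a [-34.6 -31.8 -55.9] |a| 73.0
pick
to go t [ 241.8 -410.5   49.7] a [  -6.4  -61.3 -145.3] |a| 157.8
keeper -1
[0.508 0.257 0.138]
to go t [ 314.7 -220.4  -40.8] a [-36.4  40.  113.5] |a| 125.8
pick
to go t [ 241.8 -410.5   49.7] a [-45.    4.7  22.8] |a| 50.6
```

Run:
```python
from h import *
for cam in("top","scene"):
    z=np.load(f"pics/{cam}0.npz");W=cloud(cam,z["im"],z["d"]);P=W[z["d"]>0]
    m=(P[:,0]>.25)&(P[:,0]<1.0)&(P[:,1]<.95)&(P[:,1]>-.2)&(P[:,2]>.06)
    if cam=="scene": m&=(P[:,0]>.3)
    P=P[m];k=np.round(P[:,:2]/.06).astype(int)
    for c in np.unique(k,axis=0):
        q=P[(k==c).all(1)]
        if len(q)>15 and q[:,2].max()>.1: print(cam,(c*.06).round(2),q[:,2].max().round(2),len(q),end="; ")
    print()
```

```text
top [0.36 0.  ] 0.2 93; top [0.36 0.06] 0.19 100; top [0.36 0.12] 0.2 97; top [0.42 0.  ] 0.23 424; top [0.42 0.06] 0.25 612; top [0.42 0.12] 0.2 550; top [0.42 0.18] 0.16 142; top [0.42 0.6 ] 0.31 665; top [0.42 0.66] 0.31 124; top [0.48 0.  ] 0.21 284; top [0.48 0.06] 0.24 268; top [0.48 0.12] 0.15 163; top [0.48 0.24] 0.16 22; top [0.48 0.6 ] 0.31 54; top [0.54 0.12] 0.17 133; top [0.54 0.18] 0.15 169; top [0.54 0.24] 0.19 189; top [0.54 0.3 ] 0.13 17; top [0.6  0.06] 0.19 78; top [0.6  0.12] 0.2 513; top [0.6  0.18] 0.24 446; top [0.6  0.24] 0.21 275; top [0.6 0.3] 0.14 68; top [0.66 0.12] 0.2 313; top [0.66 0.18] 0.16 197; top [0.66 0.24] 0.18 78; 
scene [0.36 0.  ] 0.2 160; scene [0.36 0.06] 0.24 407; scene [0.36 0.12] 0.2 487; scene [0.36 0.18] 0.15 24; scene [0.42 0.  ] 0.23 812; scene [0.42 0.06] 0.24 784; scene [0.42 0.12] 0.2 406; scene [0.42 0.18] 0.16 54; scene [0.42 0.6 ] 0.3 963; scene [0.42 0.66] 0.3 143; scene [0.48 0.  ] 0.21 182; scene [0.48 0.06] 0.24 25; scene [0.48 0.24] 0.17 52; scene [0.54 0.06] 0.18 17; scene [0.54 0.12] 0.19 152; scene [0.54 0.18] 0.15 266; scene [0.54 0.24] 0.18 158; scene [0.54 0.3 ] 0.14 22; scene [0.6  0.06] 0.19 49; scene [0.6  0.12] 0.19 290; scene [0.6  0.18] 0.24 84; scene [0.6  0.24] 0.21 173; scene [0.6 0.3] 0.14 18; scene [0.66 0.12] 0.19 252; scene [0.66 0.18] 0.16 217; scene [0.66 0.24] 0.18 74;
```

```bash
python3 -m creep '[{"tx":60,"ty":-20,"tz":60},{"tx":90,"ty":-40,"tz":90,"ax":-4,"ay":-3,"az":-6},{"tx":120,"ty":-60,"tz":100,"ax":-8,"ay":-7,"az":-12},{"tx":150,"ty":-80,"tz":100,"ax":-12,"ay":-11,"az":-18},{"tx":180,"ty":-100,"tz":100,"ax":-15,"ay":-14,"az":-25}]'; python3 -c "
from h import *
state();delta(ST.w(68,-70,104)+ST.u*.1,tool(-ST.u,ST.y))"
```

```text
t 0.1 tcp [0.1773 0.5464 0.2492] q [ 1.18  0.31  1.51  0.    1.33 -0.07] F [-0.1 -0.4  0.5] w 0.0852 gf 0.0
to go t [ 314.7 -220.4  -40.8] a [-34.6 -31.8 -55.9] |a| 73.0invalid input at $[0]: expected keys tx, ty, tz, ax, ay, az, grip
```

```bash
python3 -m creep '[{"tx":30,"ty":-20,"tz":30,"ax":0,"ay":0,"az":0,"grip":0.4},{"tx":60,"ty":-40,"tz":60,"ax":-4,"ay":-3,"az":-5,"grip":0.4},{"tx":90,"ty":-60,"tz":90,"ax":-8,"ay":-7,"az":-10,"grip":0.4},{"tx":120,"ty":-80,"tz":100,"ax":-11,"ay":-10,"az":-15,"grip":0.4},{"tx":150,"ty":-100,"tz":100,"ax":-14,"ay":-13,"az":-20,"grip":0.4},{"tx":180,"ty":-120,"tz":100,"ax":-16,"ay":-15,"az":-26,"grip":0.4}]'; python3 -c "
from h import *
state();delta(ST.w(68,-70,104)+ST.u*.1,tool(-ST.u,ST.y))"
```

```text
time_s: 0.6
tcp_pos: [0.3584, 0.4272, 0.3517]
orientation: [1.067, 2.61, -0.33]
force: [0.4, 0.4, -1.3]
grip_width: 0.0512
grasp_force: 0.0
t 0.6 tcp [0.3584 0.4272 0.3517] q [ 1.01  0.32  1.3  -0.34  1.7   0.2 ] F [ 0.4  0.4 -1.3] w 0.0512 gf 0.0
to go t [ 133.5 -101.2 -143.4] a [-18.5 -16.4 -29.9] |a| 38.8
```

```bash
python3 -m creep '[{"tx":20,"ty":-15,"tz":-15,"ax":-3,"ay":-2.7,"az":-5,"grip":0.4},{"tx":45,"ty":-34,"tz":-40,"ax":-6,"ay":-5.4,"az":-10,"grip":0.4},{"tx":70,"ty":-53,"tz":-65,"ax":-9,"ay":-8,"az":-15,"grip":0.4},{"tx":95,"ty":-72,"tz":-95,"ax":-12,"ay":-11,"az":-20,"grip":0.4},{"tx":115,"ty":-88,"tz":-120,"ax":-15.5,"ay":-13.7,"az":-25,"grip":0.4},{"tx":133,"ty":-101,"tz":-143,"ax":-18.5,"ay":-16.4,"az":-30,"grip":0.4},{"tx":133,"ty":-101,"tz":-143,"ax":-18.5,"ay":-16.4,"az":-30,"grip":0.4}]'
python3 - <<'E'
from h import *
state();delta(ST.w(68,-70,104)+ST.u*.0,tool(-ST.u,ST.y))
# dark grip from both cams
for c in("top","scene"):
    im,d,W=grab(c);L=ST.loc(W);m=(d>0)&(abs(L[...,0]-68)<40)&(abs(L[...,1]+70)<22)&(abs(L[...,2]-104)<22)&(im.max(2)<70)
    print(c,m.sum(),L[m].mean(0).round(1),L[m].min(0).round(1),L[m].max(0).round(1)) if m.sum() else None
    cv2.imwrite(f"pics/{c}1.png",cv2.resize(im[130:260,180:340,::-1] if c=="top" else im[120:290,180:340,::-1],None,fx=3.5,fy=3.5))
E
```

```text
time_s: 1.18
tcp_pos: [0.4916, 0.3229, 0.1972]
orientation: [1.527, 1.919, -0.657]
force: [0.2, 0.3, -1.8]
grip_width: 0.0515
grasp_force: 0.0
t 1.18 tcp [0.4916 0.3229 0.1972] q [ 0.85  0.63  1.36 -0.61  1.68  0.73] F [ 0.2  0.3 -1.8] w 0.0515 gf 0.0
to go t [ 16.2 -65.8 -59.5] a [ 0.6 -0.8  0.3] |a| 1.1
top 47 [ 78.6 -68.9 109.7] [ 47.  -72.7 103.9] [107.6 -64.6 113.2]
scene 44 [ 77.2 -72.7 105.2] [ 50.5 -75.9  98.8] [104.1 -68.6 109.6]
```

View pics/scene1.png

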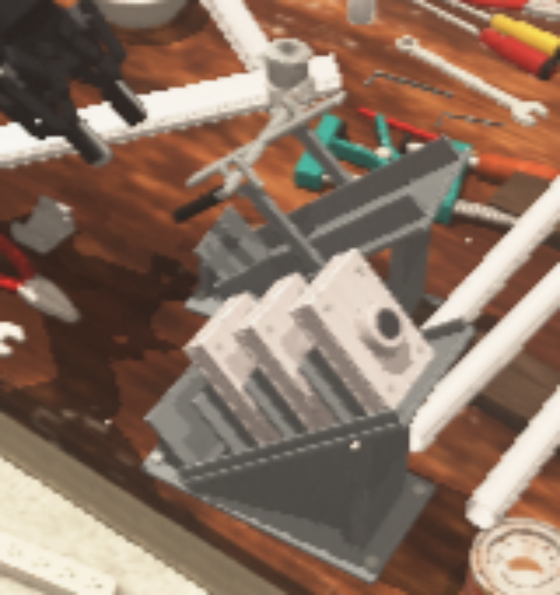

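```bash
python3 -m creep '[{"tx":4,"ty":-17,"tz":-15,"ax":0,"ay":0,"az":0,"grip":0.4},{"tx":8,"ty":-33,"tz":-30,"ax":0,"ay":0,"az":0,"grip":0.4},{"tx":11,"ty":-46,"tz":-42,"ax":0.6,"ay":-0.8,"az":0.3,"grip":0.4},{"tx":14,"ty":-56,"tz":-50,"ax":0.6,"ay":-0.8,"az":0.3,"grip":0.4},{"tx":16,"ty":-66,"tz":-60,"ax":0.6,"ay":-0.8,"az":0.3,"grip":0.4},{"tx":16,"ty":-66,"tz":-60,"ax":0.6,"ay":-0.8,"az":0.3,"grip":0.7},{"tx":16,"ty":-66,"tz":-60,"ax":0.6,"ay":-0.8,"az":0.3,"grip":0.95},{"tx":16,"ty":-66,"tz":-60,"ax":0.6,"ay":-0.8,"az":0.3,"grip":0.95},{"tx":16,"ty":-66,"tz":-60,"ax":0.6,"ay":-0.8,"az":0.3,"grip":0.95}]' 25
python3 - <<'E'
from h import *
state();delta(ST.w(68,-70,104)+ST.u*.0,tool(-ST.u,ST.y)); p=r.sense()["tcp_pos"]; print(ST.loc(p))
for a in np.arange(0,2.35,.15):
    d=(np.array([0,116-116*np.cos(a),116*np.sin(a)])@ST.F); print(round(a,2),d.round(0))
E
```

```text
time_s: 2.03
tcp_pos: [0.5076, 0.2616, 0.1491]
orientation: [1.531, 1.922, -0.606]
force: [0.6, 2.2, 4.3]
grip_width: 0.0108
grasp_force: 26.1
t 2.03 tcp [0.5076 0.2616 0.1491] q [ 0.78  0.62  1.52 -0.65  1.48  0.78] F [0.6 2.2 4.3] w 0.0108 gf 26.1
to go t [  0.2  -4.6 -11.4] a [-0.8  0.7 -0.4] |a| 1.2
[ 72.91985718 -69.17910935 115.26375946]
0.0 [0. 0. 0.]
0.15 [-1. 12. 12.]
0.3 [-0. 25. 24.]
0.45 [ 3. 37. 36.]
0.6 [ 9. 50. 46.]
0.75 [18. 61. 56.]
0.9 [28. 72. 64.]
1.05 [41. 82. 71.]
1.2 [55. 91. 76.]
1.35 [70. 98. 80.]
1.5 [ 87. 104.  82.]
1.65 [104. 108.  82.]
1.8 [121. 110.  80.]
1.95 [138. 110.  76.]
2.1 [154. 108.  71.]
2.25 [170. 104.  64.]
```

```bash
python3 -m creep '[{"tx":0,"ty":0,"tz":0,"ax":0,"ay":0,"az":0,"grip":0.95},{"tx":0,"ty":0,"tz":0,"ax":0,"ay":0,"az":0,"grip":0.95}]'
python3 - <<'E'
from h import *
state(); p=r.sense()["tcp_pos"]; print(ST.loc(p))
E
```

```text
time_s: 2.2
tcp_pos: [0.5076, 0.2616, 0.149]
orientation: [1.531, 1.922, -0.607]
force: [0.6, 3.8, 6.8]
grip_width: 0.0107
grasp_force: 26.4
t 2.2 tcp [0.5076 0.2616 0.149 ] q [ 0.78  0.62  1.52 -0.65  1.49  0.78] F [0.6 3.8 6.8] w 0.0107 gf 26.4
[ 72.86721189 -69.13939745 115.18149078]
```

```bash
python3 -m creep '[{"tx":-1,"ty":12,"tz":12,"ax":0,"ay":0,"az":0,"grip":0.95},{"tx":0,"ty":25,"tz":24,"ax":0,"ay":0,"az":0,"grip":0.95},{"tx":3,"ty":37,"tz":36,"ax":0,"ay":0,"az":0,"grip":0.95},{"tx":9,"ty":50,"tz":46,"ax":0,"ay":0,"az":0,"grip":0.95},{"tx":18,"ty":61,"tz":56,"ax":0,"ay":0,"az":0,"grip":0.95},{"tx":28,"ty":72,"tz":64,"ax":0,"ay":0,"az":0,"grip":0.95}]'
python3 - <<'E'
from h import *
state(); p=r.sense()["tcp_pos"]; print(ST.loc(p), ST.loc(ST.w(68,-70,104)+np.array([.028,.072,.064])))
im,d=r.grab_frame("scene");cv2.imwrite("pics/s2.png",cv2.resize(im[100:290,160:340,::-1],None,fx=3,fy=3))
E
```

```text
time_s: 2.7
tcp_pos: [0.5306, 0.3316, 0.2123]
orientation: [1.533, 1.923, -0.623]
force: [-9.7, -0.9, 6.1]
grip_width: 0.0108
grasp_force: 24.4
t 2.7 tcp [0.5306 0.3316 0.2123] q [ 0.82  0.64  1.28 -0.63  1.69  0.67] F [-9.7 -0.9  6.1] w 0.0108 gf 24.4
[ 73.03025303 -31.01580675 204.56175581] [ 68.06812956 -26.59120498 194.44153843]
```

View pics/s2.png

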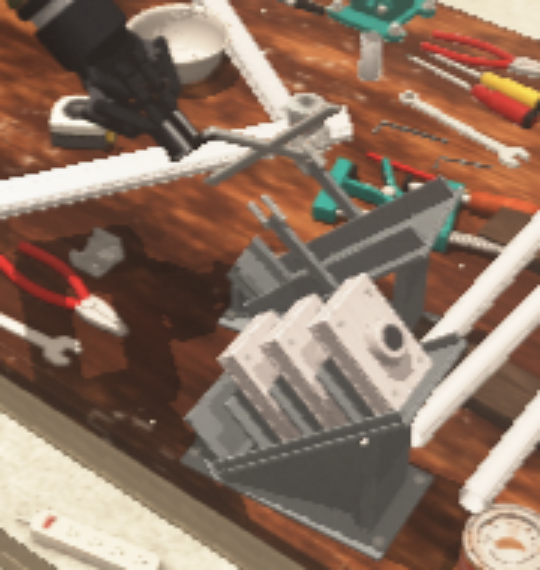

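```bash
python3 -m creep '[{"tx":13,"ty":10,"tz":7,"ax":0,"ay":0,"az":0,"grip":0.95},{"tx":27,"ty":19,"tz":12,"ax":0,"ay":0,"az":0,"grip":0.95},{"tx":42,"ty":26,"tz":16,"ax":0,"ay":0,"az":0,"grip":0.95},{"tx":59,"ty":32,"tz":18,"ax":0,"ay":0,"az":0,"grip":0.95},{"tx":76,"ty":36,"tz":18,"ax":0,"ay":0,"az":0,"grip":0.95},{"tx":93,"ty":38,"tz":16,"ax":0,"ay":0,"az":0,"grip":0.95},{"tx":110,"ty":38,"tz":12,"ax":0,"ay":0,"az":0,"grip":0.95},{"tx":126,"ty":36,"tz":7,"ax":0,"ay":0,"az":0,"grip":0.95},{"tx":143,"ty":32,"tz":0,"ax":0,"ay":0,"az":0,"grip":0.95},{"tx":143,"ty":32,"tz":0,"ax":0,"ay":0,"az":0,"grip":0.95}]'
python3 - <<'E'
from h import *
state(); p=r.sense()["tcp_pos"]; l=ST.loc(p);print(l,np.arctan2(l[2]-115,46-l[1]))
E
```

```text
time_s: 3.58
tcp_pos: [0.6815, 0.3636, 0.2102]
orientation: [1.531, 1.921, -0.608]
force: [3.9, 1.3, 4.8]
grip_width: 0.0104
grasp_force: 28.5
t 3.58 tcp [0.6815 0.3636 0.2102] q [ 0.72  0.82  0.91 -0.69  1.78  0.48] F [3.9 1.3 4.8] w 0.0104 gf 28.5
[ 73.33316616 123.17166039 201.25212408] 2.30068766081451
```

```bash
python3 -m creep '[{"tx":0,"ty":0,"tz":0,"ax":0,"ay":0,"az":0,"grip":0.5},{"tx":0,"ty":0,"tz":0,"ax":0,"ay":0,"az":0,"grip":0.5},{"tx":0,"ty":0,"tz":0,"ax":0,"ay":0,"az":0,"grip":0.5},{"tx":-5,"ty":20,"tz":20,"ax":0,"ay":0,"az":0,"grip":0.5},{"tx":-10,"ty":45,"tz":46,"ax":0,"ay":0,"az":0,"grip":0.5},{"tx":-17,"ty":72,"tz":74,"ax":0,"ay":0,"az":0,"grip":0.5},{"tx":-40,"ty":82,"tz":90,"ax":0,"ay":0,"az":0,"grip":0.5},{"tx":-75,"ty":82,"tz":110,"ax":0,"ay":0,"az":0,"grip":0.5}]'
python3 - <<'E'
from h import *
state()
for sg in(1,-1): delta(SL.w(216,-6,86)+SL.u*.1,tool(-SL.u,sg*SL.n))
for c in("top","scene"):
    im,d,W=grab(c);cases(c,W,d>0)
    L=ST.loc(W);m=(d>0)&(abs(L[...,0]-68)<45)&(abs(L[...,1]-121)<25)&(abs(L[...,2]-191)<25)&(im.max(2)<70);print(c,m.sum(),L[m].mean(0).round(0) if m.any() else 0)
E
```

```text
time_s: 4.25
tcp_pos: [0.603, 0.4482, 0.3192]
orientation: [1.531, 1.924, -0.612]
force: [-0.1, 0.5, -0.3]
grip_width: 0.0426
grasp_force: 0.0
t 4.25 tcp [0.603  0.4482 0.3192] q [ 0.85  0.78  0.73 -0.69  2.03  0.44] F [-0.1  0.5 -0.3] w 0.0426 gf 0.0
to go t [-189.7 -314.3  -18.9] a [ 10.6 -62.7 -70.3] |a| 94.8
to go t [-189.7 -314.3  -18.9] a [-11.4  62.1  57.6] |a| 85.5
top 62 n [ 79.6 104.8] y [-31.6  29. ] mid -1.3 u 95.3 slope u/y -0.001 n/y mid 190
top 124 n [142.  166.6] y [-35.9  25.5] mid -5.2 u 95.2 slope u/y -0.005 n/y mid 210
top 186 n [203.6 228. ] y [-35.7  26.4] mid -4.7 u 95.3 slope u/y 0.005 n/y mid 234
top 60 [ 80. 122. 195.]
scene 62 n [ 79.6 103.8] y [-35.6  27.3] mid -4.1 u 94.6 slope u/y 0.01 n/y mid 103
scene 124 n [141.9 165.4] y [-38.3  24.9] mid -6.7 u 94.8 slope u/y 0.007 n/y mid 107
scene 186 n [203.7 228. ] y [-38.   24.2] mid -6.9 u 94.7 slope u/y 0.01 n/y mid 121
scene 35 [ 81. 119. 191.]
```

```bash
python3 -m creep '[{"tx":-15,"ty":-25,"tz":10,"ax":-0.9,"ay":5,"az":4.6,"grip":0.47},{"tx":-31,"ty":-51,"tz":20,"ax":-1.9,"ay":10.3,"az":9.6,"grip":0.47},{"tx":-47,"ty":-77,"tz":20,"ax":-2.9,"ay":15.5,"az":14.4,"grip":0.47},{"tx":-63,"ty":-103,"tz":20,"ax":-3.8,"ay":20.7,"az":19.2,"grip":0.47},{"tx":-79,"ty":-130,"tz":20,"ax":-4.8,"ay":25.9,"az":24,"grip":0.47},{"tx":-95,"ty":-157,"tz":20,"ax":-5.7,"ay":31,"az":28.8,"grip":0.47}]'
python3 - <<'E'
from h import *
state();delta(SL.w(216,-6,86)+SL.u*.1,tool(-SL.u,-SL.n))
E
```

```text
time_s: 4.85
tcp_pos: [0.5063, 0.2874, 0.3406]
orientation: [0.798, 2.513, -0.936]
force: [0.7, -0.0, 0.2]
grip_width: 0.0453
grasp_force: 0.0
t 4.85 tcp [0.5063 0.2874 0.3406] q [ 0.79  0.49  1.22 -0.63  1.87 -0.22] F [ 0.7 -0.   0.2] w 0.0453 gf 0.0
to go t [ -93.  -153.5  -40.4] a [-5.6 30.9 28.6] |a| 42.5
```

```bash
python3 -m creep '[{"tx":-15,"ty":-25,"tz":-2,"ax":-0.9,"ay":5,"az":4.6,"grip":0.47},{"tx":-31,"ty":-51,"tz":-6,"ax":-1.9,"ay":10.3,"az":9.6,"grip":0.47},{"tx":-47,"ty":-77,"tz":-12,"ax":-2.9,"ay":15.5,"az":14.4,"grip":0.47},{"tx":-63,"ty":-103,"tz":-20,"ax":-3.8,"ay":20.7,"az":19.2,"grip":0.47},{"tx":-79,"ty":-130,"tz":-30,"ax":-4.8,"ay":25.9,"az":24,"grip":0.47},{"tx":-93,"ty":-153,"tz":-40,"ax":-5.6,"ay":31,"az":28.6,"grip":0.47},{"tx":-93,"ty":-153,"tz":-40,"ax":-5.6,"ay":31,"az":28.6,"grip":0.47},{"tx":-93,"ty":-153,"tz":-40,"ax":-5.6,"ay":31,"az":28.6,"grip":0.47}]'
python3 - <<'E'
from h import *
state();delta(SL.w(216,-6,86),tool(-SL.u,-SL.n))
print(SL.u,SL.n,SL.y)
for c in("scene",):
    im,d,W=grab(c);cases(c,W,d>0)
    cv2.imwrite("pics/s3.png",cv2.resize(im[80:290,160:340,::-1],None,fx=2.8,fy=2.8))
E
```

```text
time_s: 5.52
tcp_pos: [0.4132, 0.1344, 0.3007]
orientation: [-0.142, 2.862, -1.186]
force: [0.3, 0.7, 0.6]
grip_width: 0.0454
grasp_force: 0.0
t 5.52 tcp [0.4132 0.1344 0.3007] q [ 0.7   0.31  1.64 -0.63  1.67 -0.88] F [0.3 0.7 0.6] w 0.0454 gf 0.0
to go t [  7.6 -70.8 -71.2] a [-0.   0.1  0.3] |a| 0.4
[-0.07466982  0.7031532   0.70710678] [ 0.07466982 -0.7031532   0.70710678] [0.99440879 0.10559908 0.        ]
scene 62 n [ 79.3 104.2] y [-35.9  28.5] mid -3.7 u 94.5 slope u/y 0.01 n/y mid 101
scene 124 n [142.5 165.8] y [-38.9  24.7] mid -7.1 u 94.7 slope u/y 0.005 n/y mid 110
scene 186 n [202.9 228. ] y [-37.9  25.3] mid -6.3 u 94.7 slope u/y 0.012 n/y mid 126
```

View pics/s3.png

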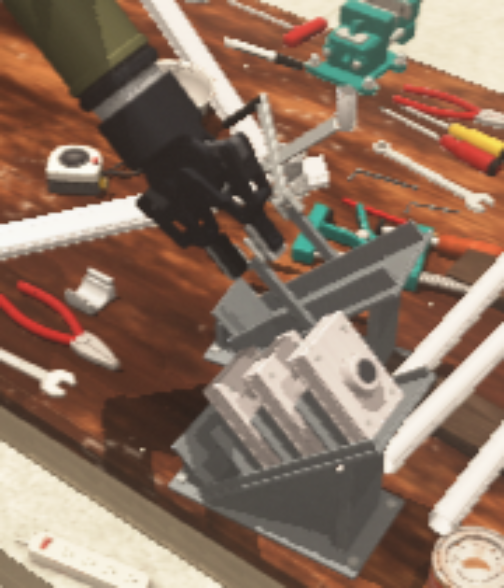

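```bash
python3 -m creep '[{"tx":2,"ty":-18,"tz":-18,"ax":0,"ay":0,"az":0,"grip":0.47},{"tx":4,"ty":-36,"tz":-36,"ax":0,"ay":0,"az":0,"grip":0.47},{"tx":5.5,"ty":-50,"tz":-50,"ax":0,"ay":0,"az":0,"grip":0.47},{"tx":7,"ty":-62,"tz":-62,"ax":0,"ay":0,"az":0,"grip":0.47},{"tx":7.5,"ty":-71,"tz":-71,"ax":0,"ay":0,"az":0,"grip":0.47},{"tx":7.5,"ty":-71,"tz":-71,"ax":0,"ay":0,"az":0,"grip":0.47}]'
python3 - <<'E'
from h import *
state();delta(SL.w(216,-6,86),tool(-SL.u,-SL.n)); print(SL.loc(r.sense()["tcp_pos"]))
E
```

```text
time_s: 6.07
tcp_pos: [0.4222, 0.0644, 0.2288]
orientation: [-0.142, 2.862, -1.185]
force: [1.0, -0.4, 0.4]
grip_width: 0.0455
grasp_force: 0.0
t 6.07 tcp [0.4222 0.0644 0.2288] q [ 0.58  0.34  1.82 -0.68  1.45 -0.83] F [ 1.  -0.4  0.4] w 0.0455 gf 0.0
to go t [-1.5 -0.9  0.7] a [-0.   0.1  0.3] |a| 0.4
[214.97684233  -4.43299015  86.00433203]
```

```bash
python3 -m creep '[{"tx":-1,"ty":-0.5,"tz":0.5,"ax":0,"ay":0,"az":0,"grip":0.65},{"tx":-1,"ty":-0.5,"tz":0.5,"ax":0,"ay":0,"az":0,"grip":0.8},{"tx":-1,"ty":-0.5,"tz":0.5,"ax":0,"ay":0,"az":0,"grip":0.9},{"tx":-1,"ty":-0.5,"tz":0.5,"ax":0,"ay":0,"az":0,"grip":0.9},{"tx":-1,"ty":-0.5,"tz":0.5,"ax":0,"ay":0,"az":0,"grip":0.9}]' 60
python3 - <<'E'
from h import *
state();print(SL.loc(r.sense()["tcp_pos"]))
E
```

```text
time_s: 6.48
tcp_pos: [0.4222, 0.0659, 0.2311]
orientation: [-0.143, 2.859, -1.179]
force: [0.7, 7.1, 4.7]
grip_width: 0.0215
grasp_force: 60.7
t 6.48 tcp [0.4222 0.0659 0.2311] q [ 0.59  0.34  1.82 -0.68  1.45 -0.83] F [0.7 7.1 4.7] w 0.0215 gf 60.7
[215.55410788  -4.3210069   88.692103  ]
```

```bash
python3 -m creep '[{"tx":-0.5,"ty":5,"tz":5.5,"ax":0,"ay":0,"az":0,"grip":0.9},{"tx":-1.5,"ty":15,"tz":16,"ax":0,"ay":0,"az":0,"grip":0.9},{"tx":-3,"ty":30,"tz":31,"ax":0,"ay":0,"az":0,"grip":0.9},{"tx":-5,"ty":48,"tz":50,"ax":0,"ay":0,"az":0,"grip":0.9},{"tx":-7,"ty":65,"tz":68,"ax":0,"ay":0,"az":0,"grip":0.9},{"tx":-8,"ty":80,"tz":84,"ax":0,"ay":0,"az":0,"grip":0.9},{"tx":-8,"ty":80,"tz":84,"ax":0,"ay":0,"az":0,"grip":0.9}]' 60
python3 - <<'E'
from h import *
state();print(SL.loc(r.sense()["tcp_pos"]))
T=tool(-ST.u,ST.n);d,a=delta(ST.w(28,-1.5,205),T)
s=r.sense();p0=s["tcp_pos"];R0=Ro.from_rotvec(s["orientation"])
# intermediate orientations: slerp of base (untwisted) + twist
base=Ro.from_matrix(tool(-ST.u,-ST.n));rel=(base*R0.inv()).as_rotvec()
for f in(1/3,2/3,1):
    Rt=Ro.from_rotvec(rel*f)*R0; Rt=Rt*Ro.from_rotvec([0,0,np.pi*f]);print(f,(Rt*R0.inv()).as_rotvec(degrees=True).round(1))
    if f<1: print("   incremental", end="")
f=[0,1/3,2/3,1];Rs=[Ro.from_rotvec(rel*x)*R0*Ro.from_rotvec([0,0,np.pi*x]) for x in f]
for i in range(3): print((Rs[i+1]*Rs[i].inv()).as_rotvec(degrees=True).round(1))
for c in("scene","top"):
    im,dd,W=grab(c);cases(c,W,dd>0);cv2.imwrite(f"pics/{c}4.png",cv2.resize(im[80:290,160:340,::-1],None,fx=2.8,fy=2.8))
E
```

```text
time_s: 7.07
tcp_pos: [0.4142, 0.1476, 0.3168]
orientation: [-0.143, 2.859, -1.176]
force: [1.0, 0.6, -2.1]
grip_width: 0.0215
grasp_force: 59.7
t 7.07 tcp [0.4142 0.1476 0.3168] q [ 0.72  0.3   1.61 -0.62  1.71 -0.89] F [ 1.   0.6 -2.1] w 0.0215 gf 59.7
[218.12094209  -3.64470682 207.22068063]
to go t [ 138.  222. -136.] a [  20.7 -121.6 -123.7] |a| 174.7
0.3333333333333333 [  5.4 -41.7 -40.4]
   incremental0.6666666666666666 [ 12.3 -82.5 -81.3]
   incremental1 [  20.7 -121.6 -123.7]
[  5.4 -41.7 -40.4]
[  7.  -41.5 -40.3]
[  8.6 -41.3 -40.2]
scene 62 n [ 79.8 103.7] y [-35.5  27.2] mid -4.2 u 94.5 slope u/y 0.005 n/y mid 100
scene 124 n [142.3 166. ] y [-38.3  24.4] mid -6.9 u 94.7 slope u/y 0.008 n/y mid 110
scene 186 none 0
top 62 n [78.5 91.6] y [-33.7  29.8] mid -1.9 u 95.8 slope u/y 0.009 n/y mid 33
top 124 none 0
top 186 none 0
```

View pics/scene4.png

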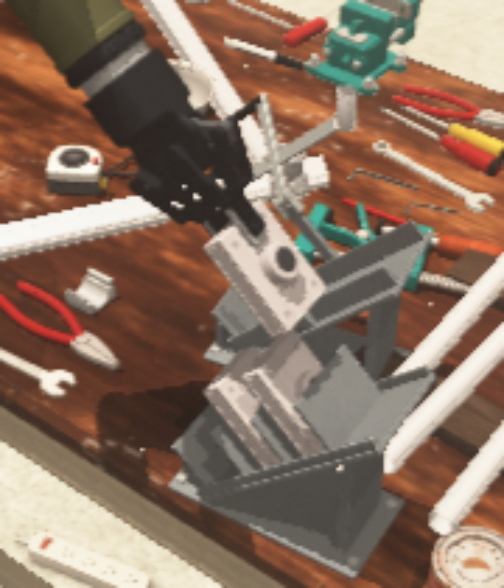

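```bash
python3 -m creep '[{"tx":5,"ty":8,"tz":5,"ax":0.6,"ay":-4.6,"az":-4.5,"grip":0.9},{"tx":10,"ty":16,"tz":10,"ax":1.2,"ay":-9.2,"az":-9,"grip":0.9},{"tx":15,"ty":24,"tz":15,"ax":1.8,"ay":-13.9,"az":-13.5,"grip":0.9},{"tx":20,"ty":32,"tz":20,"ax":2.4,"ay":-18.5,"az":-18,"grip":0.9},{"tx":25,"ty":40,"tz":20,"ax":3,"ay":-23.2,"az":-22.4,"grip":0.9},{"tx":30,"ty":49,"tz":20,"ax":3.6,"ay":-27.8,"az":-27,"grip":0.9},{"tx":35,"ty":58,"tz":20,"ax":4.2,"ay":-32.4,"az":-31.4,"grip":0.9},{"tx":40,"ty":66,"tz":20,"ax":4.8,"ay":-37,"az":-36,"grip":0.9},{"tx":46,"ty":74,"tz":20,"ax":5.4,"ay":-41.7,"az":-40.4,"grip":0.9}]' 60 && python3 -m creep '[{"tx":5,"ty":8,"tz":0,"ax":0.8,"ay":-4.6,"az":-4.5,"grip":0.9},{"tx":10,"ty":16,"tz":0,"ax":1.6,"ay":-9.2,"az":-9,"grip":0.9},{"tx":15,"ty":24,"tz":0,"ax":2.4,"ay":-13.9,"az":-13.5,"grip":0.9},{"tx":20,"ty":32,"tz":0,"ax":3.2,"ay":-18.5,"az":-18,"grip":0.9},{"tx":25,"ty":40,"tz":0,"ax":4,"ay":-23.2,"az":-22.4,"grip":0.9},{"tx":30,"ty":49,"tz":0,"ax":4.8,"ay":-27.8,"az":-27,"grip":0.9},{"tx":35,"ty":58,"tz":0,"ax":5.6,"ay":-32.4,"az":-31.4,"grip":0.9},{"tx":40,"ty":66,"tz":0,"ax":6.4,"ay":-37,"az":-36,"grip":0.9},{"tx":46,"ty":74,"tz":0,"ax":7,"ay":-41.7,"az":-40.4,"grip":0.9}]' 60
python3 - <<'E'
from h import *
state();delta(ST.w(28,-1.5,205),tool(-ST.u,ST.n))
E
```

```text
time_s: 7.92
tcp_pos: [0.4585, 0.2173, 0.333]
orientation: [1.13, 2.304, -0.877]
force: [0.3, 0.0, -2.3]
grip_width: 0.0216
grasp_force: 59.7
time_s: 8.67
tcp_pos: [0.5046, 0.2912, 0.3329]
orientation: [1.965, 1.377, -0.41]
force: [-0.1, 0.4, -1.6]
grip_width: 0.0217
grasp_force: 59.5
t 8.67 tcp [0.5046 0.2912 0.3329] q [ 0.8   0.5   1.23 -0.64  1.86  1.11] F [-0.1  0.4 -1.6] w 0.0217 gf 59.5
to go t [  47.6   78.3 -152.1] a [  8.3 -41.1 -39.9] |a| 57.9
```

```bash
python3 -m creep '[{"tx":5,"ty":9,"tz":0,"ax":0.9,"ay":-4.6,"az":-4.4,"grip":0.9},{"tx":10,"ty":18,"tz":0,"ax":1.8,"ay":-9.2,"az":-8.9,"grip":0.9},{"tx":15,"ty":27,"tz":-5,"ax":2.8,"ay":-13.7,"az":-13.3,"grip":0.9},{"tx":20,"ty":36,"tz":-15,"ax":3.7,"ay":-18.3,"az":-17.7,"grip":0.9},{"tx":25,"ty":45,"tz":-25,"ax":4.6,"ay":-22.9,"az":-22.1,"grip":0.9},{"tx":30,"ty":54,"tz":-35,"ax":5.5,"ay":-27.4,"az":-26.6,"grip":0.9},{"tx":35,"ty":62,"tz":-45,"ax":6.5,"ay":-32,"az":-31,"grip":0.9},{"tx":40,"ty":70,"tz":-60,"ax":7.4,"ay":-36.5,"az":-35.5,"grip":0.9},{"tx":48,"ty":78,"tz":-80,"ax":8.3,"ay":-41.1,"az":-40,"grip":0.9},{"tx":48,"ty":78,"tz":-100,"ax":8.3,"ay":-41.1,"az":-40,"grip":0.9}]' 60
python3 - <<'E'
from h import *
state();delta(ST.w(28,-1.5,205),tool(-ST.u,ST.n));print(ST.loc(r.sense()["tcp_pos"]))
L0=ST.loc(r.sense()["tcp_pos"])
for c in("scene","top"):
    im,d,W=grab(c);L=ST.loc(W)-L0;cv2.imwrite(f"pics/{c}5.png",cv2.resize(im[80:290,160:340,::-1],None,fx=2.8,fy=2.8))
    m=(d>0)&(abs(L[...,0])<32)&(abs(L[...,1])<55)&(L[...,2]<-25)&(L[...,2]>-100)&(im.min(2)>90)
    Q=L[m];print(c,len(Q),Q.min(0).round(1),Q.max(0).round(1),np.percentile(Q,[2,98],axis=0).round(1))
    hn,e=np.histogram(Q[:,0],np.arange(-32,33,2));print(hn)
E
```

```text
time_s: 9.5
tcp_pos: [0.554, 0.3703, 0.2317]
orientation: [2.343, 0.265, 0.114]
force: [0.5, 0.7, -2.4]
grip_width: 0.0214
grasp_force: 59.4
t 9.5 tcp [0.554  0.3703 0.2317] q [ 0.84  0.69  1.13 -0.64  1.79  2.19] F [ 0.5  0.7 -2.4] w 0.0214 gf 59.4
to go t [ -1.8  -0.8 -50.9] a [ 0.   0.2 -0. ] |a| 0.2
[ 63.75169417   0.38499531 241.27916194]
scene 461 [-14.3 -34.6 -89.3] [ 30.2  35.8 -25. ] [[-11.3 -31.9 -87.5]
 [ 28.3  30.2 -25.9]]
[ 0  0  0  0  0  0  0  0  1  7  6  9 11 10 10 12 14  8  7 45 86 76 28  8
  5  8  4 21 36 37 11  1]
top 535 [ -7.6 -32.3 -95.4] [ 30.2  32.2 -25.4] [[  2.9 -31.5 -91.3]
 [ 27.2  30.8 -26.4]]
[  0   0   0   0   0   0   0   0   0   0   0   0   3   4   1   0   2   4
  18  90 144  70  13   9  10   8  12  57  59  29   1   1]
```

View pics/scene5.png

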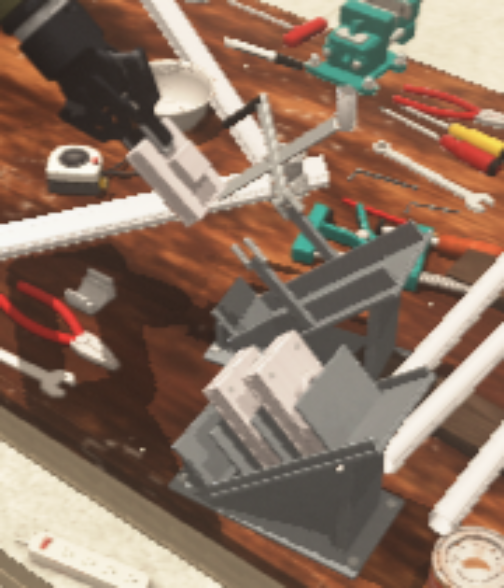

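Run:
```python
from h import *
p=r.sense()["tcp_pos"]
for t in((32,.5,205),(32,.5,140),(32,.5,97),(32,.5,90),(26,.5,90)): print(t,((ST.w(*t)-p)*1000).round(1))
print(ST.n,ST.u)
```

```text
(32, 0.5, 205) [  3.5  -0.9 -45.1]
(32, 0.5, 140) [ 13.8 -45.7 -91. ]
(32, 0.5, 97) [  20.6  -75.3 -121.4]
(32, 0.5, 90) [  21.7  -80.1 -126.4]
(26, 0.5, 90) [  20.7  -76.  -130.6]
[ 0.15830887 -0.68915768  0.70710678] [-0.15830887  0.68915768  0.70710678]
```

```bash
cat >> h.py <<'E'
def held(K):
    L0=K.loc(r.sense()["tcp_pos"]);print("tcp loc",L0.round(1))
    for c in("scene","top"):
        im,d,W=grab(c);L=K.loc(W)-L0
        m=(d>0)&(abs(L[...,0])<32)&(abs(L[...,1])<55)&(L[...,2]<-25)&(L[...,2]>-100)&(im.min(2)>90)
        Q=L[m];f=Q[(Q[:,0]>4)&(Q[:,0]<16)];print(c,len(Q),"y",np.percentile(f[:,1],[1,99]).round(1),"low u",np.percentile(Q[:,2],1).round(1),"face n",np.median(f[:,0]).round(1),"foot",np.median(Q[Q[:,0]>20][:,0]).round(1))
E
python3 - <<'E'
from h import *
state();held(ST);delta(ST.w(28,-1.5,205),tool(-ST.u,ST.n))
E
```

```text
t 9.6 tcp [0.5513 0.3681 0.2287] q [ 0.84  0.69  1.14 -0.64  1.79  2.19] F [-1.  -0.5 -2.3] w 0.0214 gf 59.4
tcp loc [ 62.7  -2.7 238. ]
scene 462 y [-33.   32.9] low u -88.6 face n 10.1 foot 25.3
top 435 y [-28.5  34.7] low u -86.5 face n 13.4 foot 28.7
to go t [ -0.3   0.7 -52.5] a [ 0.3 -0.2 -0.2] |a| 0.3
```

```bash
python3 -m creep '[{"tx":1,"ty":-1,"tz":-25,"ax":0,"ay":0,"az":0,"grip":0.9},{"tx":1.5,"ty":-2,"tz":-49,"ax":0,"ay":0,"az":0,"grip":0.9},{"tx":4,"ty":-14,"tz":-61,"ax":0,"ay":0,"az":0,"grip":0.9},{"tx":7,"ty":-27,"tz":-74,"ax":0,"ay":0,"az":0,"grip":0.9},{"tx":11.5,"ty":-46,"tz":-94,"ax":0,"ay":0,"az":0,"grip":0.9},{"tx":14.5,"ty":-60,"tz":-108,"ax":0,"ay":0,"az":0,"grip":0.9},{"tx":16.5,"ty":-68,"tz":-116,"ax":0,"ay":0,"az":0,"grip":0.9},{"tx":18,"ty":-75,"tz":-123,"ax":0,"ay":0,"az":0,"grip":0.9},{"tx":18,"ty":-75,"tz":-123,"ax":0,"ay":0,"az":0,"grip":0.9}]' 60
python3 - <<'E'
from h import *
for k in range(3):
    state();print(ST.loc(r.sense()["tcp_pos"]).round(1)); r.grab_frame("scene")
E
```

```text
time_s: 10.45
tcp_pos: [0.5711, 0.2938, 0.1114]
orientation: [2.342, 0.268, 0.111]
force: [0.3, -0.5, -2.9]
grip_width: 0.0219
grasp_force: 59.4
t 10.45 tcp [0.5711 0.2938 0.1114] q [ 0.75  0.75  1.36 -0.66  1.52  2.3 ] F [ 0.3 -0.5 -2.9] w 0.0219 gf 59.4
[ 3.420e+01 -1.000e-01  1.008e+02]
t 10.5 tcp [0.5713 0.2949 0.112 ] q [ 0.75  0.75  1.35 -0.66  1.52  2.3 ] F [-1.5 -0.2 -1.8] w 0.0217 gf 59.4
[ 33.8   0.4 102. ]
t 10.55 tcp [0.5715 0.2958 0.1125] q [ 0.75  0.75  1.35 -0.66  1.52  2.3 ] F [ 0.1  0.9 -1.8] w 0.022 gf 59.4
[ 33.6   0.8 102.8]
```

```bash
python3 -m creep '[{"tx":0.5,"ty":-3,"tz":-3,"ax":0,"ay":0,"az":0,"grip":0.9},{"tx":1.4,"ty":-6,"tz":-6.5,"ax":0,"ay":0,"az":0,"grip":0.9},{"tx":1.4,"ty":-6,"tz":-6.5,"ax":0,"ay":0,"az":0,"grip":0.9}]' |grep -E "tcp|force" ; for i in 1 2 3 4; do python3 -m creep '[{"tx":0.3,"ty":-1.4,"tz":-1.4,"ax":0,"ay":0,"az":0,"grip":0.9},{"tx":0.3,"ty":-1.4,"tz":-1.4,"ax":0,"ay":0,"az":0,"grip":0.9}]' |grep -E "tcp|force"; done
python3 - <<'E'
from h import *
for k in range(2):
    state();print(ST.loc(r.sense()["tcp_pos"]).round(1)); r.grab_frame("scene")
E
```

```text
tcp_pos: [0.5722, 0.2893, 0.1047]
force: [-0.8, 0.4, -2.4]
grasp_force: 59.4
tcp_pos: [0.5726, 0.2879, 0.1034]
force: [-0.3, 0.7, -2.2]
grasp_force: 59.4
tcp_pos: [0.5731, 0.2872, 0.1026]
force: [-0.5, 2.7, 0.2]
grasp_force: 59.8
tcp_pos: [0.5735, 0.287, 0.1026]
force: [-3.2, 7.5, 5.7]
grasp_force: 60.8
tcp_pos: [0.5741, 0.2869, 0.1025]
force: [-4.7, 11.9, 12.5]
grasp_force: 61.6
t 11.52 tcp [0.5741 0.2869 0.1025] q [ 0.74  0.75  1.38 -0.67  1.49  2.31] F [-4.7 11.9 12.5] w 0.0215 gf 61.6
[33.   1.3 89.3]
t 11.57 tcp [0.5741 0.2869 0.1025] q [ 0.74  0.75  1.38 -0.67  1.49  2.31] F [-5.2 11.2 12.1] w 0.0216 gf 61.6
[33.   1.3 89.3]
```

```bash
python3 -m creep '[{"tx":-0.2,"ty":0.8,"tz":0.8,"ax":0,"ay":0,"az":0,"grip":0.9},{"tx":-0.5,"ty":2.2,"tz":-0.6,"ax":0,"ay":0,"az":0,"grip":0.9},{"tx":-0.7,"ty":3.4,"tz":-1.8,"ax":0,"ay":0,"az":0,"grip":0.9},{"tx":-0.7,"ty":3.4,"tz":-1.8,"ax":0,"ay":0,"az":0,"grip":0.9}]' |grep -E "tcp|force" ; for i in 1 2 3; do python3 -m creep '[{"tx":-0.2,"ty":1,"tz":-1,"ax":0,"ay":0,"az":0,"grip":0.9},{"tx":-0.2,"ty":1,"tz":-1,"ax":0,"ay":0,"az":0,"grip":0.9}]' |grep -E "tcp|force"; done
python3 - <<'E'
from h import *
state();print(ST.loc(r.sense()["tcp_pos"]).round(1), (ST.F@r.sense()["force"]).round(1))
E
```

```text
tcp_pos: [0.5738, 0.2884, 0.1011]
force: [-1.4, 7.1, 12.1]
grasp_force: 61.5
tcp_pos: [0.5737, 0.2893, 0.1003]
force: [-2.0, 6.4, 12.6]
grasp_force: 61.5
tcp_pos: [0.5736, 0.2903, 0.0993]
force: [-1.9, 6.6, 10.9]
grasp_force: 61.5
tcp_pos: [0.5735, 0.2913, 0.0983]
force: [-2.0, 6.6, 11.9]
grasp_force: 61.5
t 12.45 tcp [0.5735 0.2913 0.0983] q [ 0.75  0.76  1.37 -0.67  1.49  2.31] F [-2.   6.6 11.9] w 0.0216 gf 61.5
[27.   1.7 89.4] [ 3.6 -0.5 13.2]
```

```bash
for i in 1 2 3; do python3 -m creep '[{"tx":-0.2,"ty":1,"tz":-1,"ax":0,"ay":0,"az":0,"grip":0.9},{"tx":-0.2,"ty":1,"tz":-1,"ax":0,"ay":0,"az":0,"grip":0.9}]' |grep -E "tcp|force: \["; python3 -c "
from h import *
print(ST.loc(r.sense()['tcp_pos']).round(1), (ST.F@r.sense()['force']).round(1))"; done
```

```text
tcp_pos: [0.5734, 0.2915, 0.0981]
force: [-1.1, 4.8, 14.6]
[26.7  1.7 89.4] [ 6.9 -0.  13.8]
tcp_pos: [0.5734, 0.2916, 0.098]
force: [-1.9, 2.7, 16.6]
[26.6  1.7 89.4] [ 9.6 -1.2 13.9]
tcp_pos: [0.5733, 0.2918, 0.0979]
force: [-1.2, 0.1, 19.9]
[26.4  1.6 89.5] [13.8 -1.1 14.3]
```

```bash
python3 -m creep '[{"tx":0,"ty":0,"tz":0,"ax":0,"ay":0,"az":0,"grip":0.7},{"tx":0,"ty":0,"tz":0,"ax":0,"ay":0,"az":0,"grip":0.55},{"tx":0,"ty":0,"tz":0,"ax":0,"ay":0,"az":0,"grip":0.55},{"tx":-1.5,"ty":7,"tz":7,"ax":0,"ay":0,"az":0,"grip":0.55},{"tx":-4,"ty":20,"tz":20,"ax":0,"ay":0,"az":0,"grip":0.55},{"tx":-8,"ty":36,"tz":36,"ax":0,"ay":0,"az":0,"grip":0.55},{"tx":-13,"ty":56,"tz":57,"ax":0,"ay":0,"az":0,"grip":0.55},{"tx":-18,"ty":78,"tz":82,"ax":0,"ay":0,"az":0,"grip":0.55},{"tx":-18,"ty":78,"tz":105,"ax":0,"ay":0,"az":0,"grip":0.55},{"tx":-18,"ty":78,"tz":135,"ax":0,"ay":0,"az":0,"grip":0.55}]' 60
cat >> h.py <<'E'
def look(tag,view=True):
    for c in("scene","top"):
        im,d,W=grab(c);print("slot");cases(c,W,d>0);print("stack");cases(c,W,d>0,(0,54,108),ST,14)
        cv2.imwrite(f"pics/{c}{tag}.png",cv2.resize(im[80:290,160:340,::-1],None,fx=2.8,fy=2.8))
E
python3 -c "
from h import *
state();look('6');delta(SL.w(155,-6,205),tool(-SL.u,-SL.n))"
```

```text
time_s: 13.78
tcp_pos: [0.5526, 0.373, 0.226]
orientation: [2.342, 0.273, 0.11]
force: [-0.2, -0.1, 0.0]
grip_width: 0.0382
grasp_force: 0.0
t 13.78 tcp [0.5526 0.373  0.226 ] q [ 0.84  0.7   1.13 -0.64  1.78  2.19] F [-0.2 -0.1  0. ] w 0.0382 gf 0.0
slot
scene 62 n [ 79. 104.] y [-35.1  27.4] mid -3.9 u 94.8 slope u/y 0.008 n/y mid 102
scene 124 n [141.5 165.4] y [-38.5  24.4] mid -7.0 u 94.6 slope u/y 0.011 n/y mid 111
scene 186 none 0
stack
scene 0 n [16.1 38.7] y [-30.2  30.8] mid 0.3 u 95.2 slope u/y 0.014 n/y mid 65
scene 54 none 1
scene 108 n [117.6 123.4] y [-49.  53.] mid 2.0 u 95.8 slope u/y -0.001 n/y mid 25
slot
top 62 n [ 80.1 105.5] y [-31.7  29. ] mid -1.3 u 95.5 slope u/y -0.0 n/y mid 183
top 124 n [142.  166.9] y [-36.   25.5] mid -5.3 u 95.5 slope u/y -0.016 n/y mid 212
top 186 none 0
stack
top 0 n [15.  40.7] y [-26.6  35.6] mid 4.5 u 95.7 slope u/y 0.004 n/y mid 162
top 54 none 0
top 108 n [121.  126.1] y [-47.6  52.2] mid 2.3 u 95.3 slope u/y -0.014 n/y mid 23
to go t [-147.7 -183.4   38.4] a [-21.3 122.1 124. ] |a| 175.3
```

View pics/scene6.png

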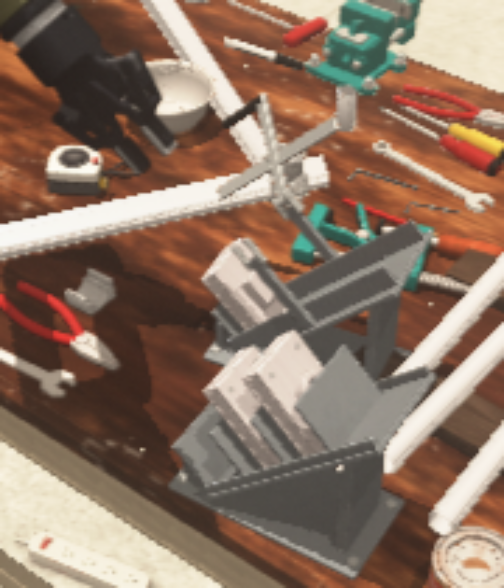

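```bash
python3 -m creep '[{"tx":-5,"ty":-6,"tz":10,"ax":-0.9,"ay":4.6,"az":4.4,"grip":0.47},{"tx":-10,"ty":-12,"tz":20,"ax":-1.8,"ay":9.2,"az":8.9,"grip":0.47},{"tx":-15,"ty":-18,"tz":30,"ax":-2.8,"ay":13.7,"az":13.3,"grip":0.47},{"tx":-20,"ty":-25,"tz":40,"ax":-3.7,"ay":18.3,"az":17.7,"grip":0.47},{"tx":-25,"ty":-31,"tz":50,"ax":-4.6,"ay":22.9,"az":22.1,"grip":0.47},{"tx":-31,"ty":-38,"tz":60,"ax":-5.5,"ay":27.4,"az":26.6,"grip":0.47},{"tx":-37,"ty":-45,"tz":70,"ax":-6.5,"ay":32,"az":31,"grip":0.47},{"tx":-43,"ty":-53,"tz":75,"ax":-7.4,"ay":36.5,"az":35.5,"grip":0.47},{"tx":-49,"ty":-61,"tz":80,"ax":-8.3,"ay":41.1,"az":40,"grip":0.47}]' >/dev/null && python3 -m creep '[{"tx":-5,"ty":-7,"tz":0,"ax":-0.8,"ay":4.6,"az":4.5,"grip":0.47},{"tx":-11,"ty":-14,"tz":0,"ax":-1.6,"ay":9.2,"az":9,"grip":0.47},{"tx":-16,"ty":-21,"tz":0,"ax":-2.4,"ay":13.9,"az":13.5,"grip":0.47},{"tx":-22,"ty":-28,"tz":0,"ax":-3.2,"ay":18.5,"az":18,"grip":0.47},{"tx":-27,"ty":-35,"tz":0,"ax":-4,"ay":23.2,"az":22.4,"grip":0.47},{"tx":-33,"ty":-41,"tz":0,"ax":-4.8,"ay":27.8,"az":27,"grip":0.47},{"tx":-38,"ty":-48,"tz":0,"ax":-5.6,"ay":32.4,"az":31.4,"grip":0.47},{"tx":-44,"ty":-55,"tz":0,"ax":-6.4,"ay":37,"az":36,"grip":0.47},{"tx":-49,"ty":-61,"tz":0,"ax":-7,"ay":41.6,"az":40.3,"grip":0.47}]' >/dev/null; python3 -c "
from h import *
state();delta(SL.w(155,-5,205),tool(-SL.u,-SL.n))"
```

```text
t 15.38 tcp [0.4549 0.2488 0.3061] q [ 0.8   0.44  1.41 -0.61  1.79  0.15] F [ 0.1 -0.4 -0.4] w 0.0455 gf 0.0
to go t [-46.6 -58.6 -35.6] a [-5.4 41.7 40.5] |a| 58.4
```

```bash
python3 -m creep '[{"tx":-5,"ty":-7,"tz":-3,"ax":-0.6,"ay":4.6,"az":4.5,"grip":0.47},{"tx":-11,"ty":-14,"tz":-6,"ax":-1.2,"ay":9.2,"az":9,"grip":0.47},{"tx":-16,"ty":-20,"tz":-10,"ax":-1.8,"ay":13.9,"az":13.5,"grip":0.47},{"tx":-21,"ty":-26,"tz":-14,"ax":-2.4,"ay":18.5,"az":18,"grip":0.47},{"tx":-26,"ty":-32,"tz":-18,"ax":-3,"ay":23.2,"az":22.4,"grip":0.47},{"tx":-31,"ty":-39,"tz":-22,"ax":-3.6,"ay":27.8,"az":27,"grip":0.47},{"tx":-36,"ty":-45,"tz":-26,"ax":-4.2,"ay":32.4,"az":31.4,"grip":0.47},{"tx":-41,"ty":-52,"tz":-30,"ax":-4.8,"ay":37,"az":36,"grip":0.47},{"tx":-46.5,"ty":-58.5,"tz":-35.5,"ax":-5.4,"ay":41.7,"az":40.5,"grip":0.47},{"tx":-46.5,"ty":-58.5,"tz":-35.5,"ax":-5.4,"ay":41.7,"az":40.5,"grip":0.47}]' >/dev/null;  python3 -m creep '[{"tx":0,"ty":0,"tz":0,"ax":0,"ay":0,"az":0,"grip":0.47}]' >/dev/null; python3 -c "
from h import *
state();im,d,W=grab('scene');cases('scene',W,d>0);delta(SL.w(154.5,-5,86),tool(-SL.u,-SL.n))"
```

```text
t 16.3 tcp [0.4089 0.1906 0.2708] q [ 0.78  0.39  1.6  -0.59  1.68 -0.79] F [-0.2  0.6  1. ] w 0.0454 gf 0.0
scene 62 n [ 79.5 103.7] y [-35.8  27.3] mid -4.3 u 94.7 slope u/y 0.006 n/y mid 101
scene 124 n [141.7 166. ] y [-38.7  23. ] mid -7.8 u 94.6 slope u/y 0.009 n/y mid 109
scene 186 none 0
to go t [  7.7 -84.1 -85. ] a [-0.1  0.4  0.4] |a| 0.6
```

```bash
python3 -m creep '[{"tx":2,"ty":-20,"tz":-20,"ax":0,"ay":0,"az":0,"grip":0.47},{"tx":4,"ty":-40,"tz":-40,"ax":0,"ay":0,"az":0,"grip":0.47},{"tx":5.5,"ty":-56,"tz":-57,"ax":0,"ay":0,"az":0,"grip":0.47},{"tx":6.5,"ty":-68,"tz":-69,"ax":0,"ay":0,"az":0,"grip":0.47},{"tx":7.5,"ty":-78,"tz":-79,"ax":0,"ay":0,"az":0,"grip":0.47},{"tx":8,"ty":-84,"tz":-85,"ax":0,"ay":0,"az":0,"grip":0.47},{"tx":8,"ty":-84,"tz":-85,"ax":0,"ay":0,"az":0,"grip":0.47}]'|grep force; python3 -m creep '[{"tx":0,"ty":0,"tz":0,"ax":0,"ay":0,"az":0,"grip":0.47}]' >/dev/null
python3 - <<'E'
from h import *
state();delta(SL.w(154.5,-5,86),tool(-SL.u,-SL.n)); print(SL.loc(r.sense()["tcp_pos"]))
E
```

```text
force: [0.1, 0.4, 1.0]
grasp_force: 0.0
t 17.02 tcp [0.4177 0.1071 0.1862] q [ 0.66  0.43  1.81 -0.65  1.42 -0.73] F [0.5 0.2 0.2] w 0.0454 gf 0.0
to go t [-0.6 -0.2 -0.2] a [-0.1  0.3  0.3] |a| 0.5
[154.5418803   -4.4175137   86.22605927]
```

Grip and lift.

```bash
python3 -m creep '[{"tx":-0.5,"ty":0,"tz":0,"ax":0,"ay":0,"az":0,"grip":0.65},{"tx":-0.5,"ty":0,"tz":0,"ax":0,"ay":0,"az":0,"grip":0.8},{"tx":-0.5,"ty":0,"tz":0,"ax":0,"ay":0,"az":0,"grip":0.9},{"tx":-0.5,"ty":0,"tz":0,"ax":0,"ay":0,"az":0,"grip":0.9},{"tx":-0.5,"ty":0,"tz":0,"ax":0,"ay":0,"az":0,"grip":0.9}]' 60;  python3 -c "
from h import *
print(SL.loc(r.sense()['tcp_pos']))"
python3 -m creep '[{"tx":-0.5,"ty":5,"tz":5,"ax":0,"ay":0,"az":0,"grip":0.9},{"tx":-1.5,"ty":15,"tz":16,"ax":0,"ay":0,"az":0,"grip":0.9},{"tx":-3,"ty":30,"tz":31,"ax":0,"ay":0,"az":0,"grip":0.9},{"tx":-5,"ty":48,"tz":50,"ax":0,"ay":0,"az":0,"grip":0.9},{"tx":-7,"ty":65,"tz":68,"ax":0,"ay":0,"az":0,"grip":0.9},{"tx":-8,"ty":80,"tz":86,"ax":0,"ay":0,"az":0,"grip":0.9},{"tx":-8,"ty":80,"tz":100,"ax":0,"ay":0,"az":0,"grip":0.9},{"tx":-8,"ty":80,"tz":110,"ax":0,"ay":0,"az":0,"grip":0.9},{"tx":-8,"ty":80,"tz":115,"ax":0,"ay":0,"az":0,"grip":0.9}]' 60; python3 -c "
from h import *
state();delta(ST.w(86,0,225),tool(-ST.u,ST.n));im,d,W=grab('scene');cases('scene',W,d>0)"
```

```text
time_s: 17.43
tcp_pos: [0.4176, 0.1083, 0.1866]
orientation: [-0.142, 2.859, -1.177]
force: [-0.4, 5.6, 3.9]
grip_width: 0.0217
grasp_force: 60.6
[153.88533315  -4.43972449  87.31153843]
time_s: 18.18
tcp_pos: [0.4086, 0.187, 0.3023]
orientation: [-0.142, 2.86, -1.181]
force: [0.1, -0.2, -1.7]
grip_width: 0.0218
grasp_force: 59.6
t 18.18 tcp [0.4086 0.187  0.3023] q [ 0.78  0.35  1.57 -0.6   1.74 -0.83] F [ 0.1 -0.2 -1.7] w 0.0218 gf 59.6
to go t [151.  156.7 -66.4] a [  20.5 -121.8 -123.5] |a| 174.7
scene 62 n [ 79.6 105.1] y [-35.1  28.8] mid -3.2 u 94.5 slope u/y 0.008 n/y mid 101
scene 124 none 0
scene 186 none 0
```

```bash
python3 -m creep '[{"tx":5,"ty":6,"tz":5,"ax":0.6,"ay":-4.6,"az":-4.5,"grip":0.9},{"tx":10,"ty":12,"tz":10,"ax":1.2,"ay":-9.2,"az":-9,"grip":0.9},{"tx":16,"ty":18,"tz":15,"ax":1.8,"ay":-13.9,"az":-13.5,"grip":0.9},{"tx":22,"ty":24,"tz":20,"ax":2.4,"ay":-18.5,"az":-18,"grip":0.9},{"tx":28,"ty":30,"tz":25,"ax":3,"ay":-23.2,"az":-22.4,"grip":0.9},{"tx":34,"ty":36,"tz":28,"ax":3.6,"ay":-27.8,"az":-27,"grip":0.9},{"tx":39,"ty":41,"tz":30,"ax":4.2,"ay":-32.4,"az":-31.4,"grip":0.9},{"tx":44,"ty":47,"tz":30,"ax":4.8,"ay":-37,"az":-36,"grip":0.9},{"tx":50,"ty":52,"tz":30,"ax":5.4,"ay":-41.7,"az":-40.4,"grip":0.9}]' 60 >/dev/null && python3 -m creep '[{"tx":5,"ty":6,"tz":0,"ax":0.8,"ay":-4.6,"az":-4.5,"grip":0.9},{"tx":10,"ty":12,"tz":0,"ax":1.6,"ay":-9.2,"az":-9,"grip":0.9},{"tx":16,"ty":18,"tz":0,"ax":2.4,"ay":-13.9,"az":-13.5,"grip":0.9},{"tx":22,"ty":24,"tz":0,"ax":3.2,"ay":-18.5,"az":-18,"grip":0.9},{"tx":28,"ty":30,"tz":0,"ax":4,"ay":-23.2,"az":-22.4,"grip":0.9},{"tx":34,"ty":36,"tz":0,"ax":4.8,"ay":-27.8,"az":-27,"grip":0.9},{"tx":39,"ty":41,"tz":0,"ax":5.6,"ay":-32.4,"az":-31.4,"grip":0.9},{"tx":44,"ty":47,"tz":0,"ax":6.4,"ay":-37,"az":-36,"grip":0.9},{"tx":50,"ty":52,"tz":0,"ax":7,"ay":-41.7,"az":-40.4,"grip":0.9}]' 60 >/dev/null
python3 - <<'E'
from h import *
state();delta(ST.w(86,0,225),tool(-ST.u,ST.n))
E
```

```text
t 19.73 tcp [0.5085 0.2901 0.33  ] q [ 0.8   0.51  1.23 -0.64  1.85  1.11] F [-0.7  0.2 -1.8] w 0.0218 gf 59.4
to go t [ 51.2  53.6 -94. ] a [  8.3 -41.  -39.8] |a| 57.7
```

```bash
python3 -m creep '[{"tx":5,"ty":9,"tz":0,"ax":0.9,"ay":-4.6,"az":-4.4,"grip":0.9},{"tx":10,"ty":18,"tz":0,"ax":1.8,"ay":-9.2,"az":-8.9,"grip":0.9},{"tx":15,"ty":27,"tz":0,"ax":2.8,"ay":-13.7,"az":-13.3,"grip":0.9},{"tx":20,"ty":33,"tz":-5,"ax":3.7,"ay":-18.3,"az":-17.7,"grip":0.9},{"tx":26,"ty":38,"tz":-15,"ax":4.6,"ay":-22.9,"az":-22.1,"grip":0.9},{"tx":32,"ty":43,"tz":-25,"ax":5.5,"ay":-27.4,"az":-26.6,"grip":0.9},{"tx":39,"ty":48,"tz":-40,"ax":6.5,"ay":-32,"az":-31,"grip":0.9},{"tx":45,"ty":51,"tz":-60,"ax":7.4,"ay":-36.5,"az":-35.5,"grip":0.9},{"tx":51,"ty":53,"tz":-80,"ax":8.3,"ay":-41,"az":-40,"grip":0.9},{"tx":51,"ty":53.5,"tz":-94,"ax":8.3,"ay":-41,"az":-40,"grip":0.9}]' 60 >/dev/null; python3 -m creep '[{"tx":0,"ty":0,"tz":0,"ax":0,"ay":0,"az":0,"grip":0.9},{"tx":0,"ty":0,"tz":0,"ax":0,"ay":0,"az":0,"grip":0.9}]' >/dev/null
python3 - <<'E'
from h import *
state();held(ST);delta(ST.w(86,1,225),tool(-ST.u,ST.n))
p=r.sense()["tcp_pos"]
for t in((87,1,225),(87,1,103)): print(((ST.w(*t)-p)*1000).round(1))
E
```

```text
t 20.73 tcp [0.559  0.3431 0.2358] q [ 0.81  0.67  1.17 -0.65  1.76  2.17] F [-0.3  0.1 -1.1] w 0.0213 gf 59.4
tcp loc [ 86.2  -0.8 224.7]
scene 450 y [-31.8  32.5] low u -86.6 face n 10.3 foot 26.0
top 427 y [-27.9  35.6] low u -86.3 face n 12.4 foot 28.2
to go t [ 0.9 -0.1 -2.2] a [ 0.1 -0.1 -0.2] |a| 0.2
[ 1.1 -0.8 -1.5]
[ 20.4 -84.9 -87.7]
```

```bash
python3 -m creep '[{"tx":3,"ty":-14,"tz":-14,"ax":0,"ay":0,"az":0,"grip":0.9},{"tx":6.5,"ty":-28,"tz":-29,"ax":0,"ay":0,"az":0,"grip":0.9},{"tx":9.5,"ty":-42,"tz":-43,"ax":0,"ay":0,"az":0,"grip":0.9},{"tx":12.5,"ty":-56,"tz":-58,"ax":0,"ay":0,"az":0,"grip":0.9},{"tx":15,"ty":-66,"tz":-68,"ax":0,"ay":0,"az":0,"grip":0.9},{"tx":17,"ty":-75,"tz":-78,"ax":0,"ay":0,"az":0,"grip":0.9},{"tx":19.4,"ty":-85,"tz":-88,"ax":0,"ay":0,"az":0,"grip":0.9},{"tx":20.2,"ty":-89,"tz":-92,"ax":0,"ay":0,"az":0,"grip":0.9},{"tx":20.5,"ty":-91,"tz":-94,"ax":0,"ay":0,"az":0,"grip":0.9},{"tx":20.5,"ty":-91,"tz":-94,"ax":0,"ay":0,"az":0,"grip":0.9}]' 60|grep force: ; for i in 1 2 3 4; do python3 -m creep '[{"tx":0.3,"ty":-1.4,"tz":-1.4,"ax":0,"ay":0,"az":0,"grip":0.9},{"tx":0.3,"ty":-1.4,"tz":-1.4,"ax":0,"ay":0,"az":0,"grip":0.9}]' >/dev/null;  python3 -c "
from h import *
print(ST.loc(r.sense()['tcp_pos']).round(1), (ST.F@r.sense()['force']).round(1))"; done
```

```text
force: [0.1, 0.0, -2.5]
grasp_force: 59.4
[86.1  0.2 92.7] [-1.3  0.5 -0.7]
[85.9 -0.2 90.1] [-0.8 -0.7 -1.7]
[85.9 -0.  88.3] [-1.1  0.8  0.5]
[86.   0.2 88.1] [-1.1 -1.1 10.7]
```

```bash
python3 -m creep '[{"tx":-0.2,"ty":1,"tz":-1,"ax":0,"ay":0,"az":0,"grip":0.9},{"tx":-0.4,"ty":2,"tz":-2,"ax":0,"ay":0,"az":0,"grip":0.9},{"tx":-0.6,"ty":2.7,"tz":-2.8,"ax":0,"ay":0,"az":0,"grip":0.9},{"tx":-0.6,"ty":2.7,"tz":-2.8,"ax":0,"ay":0,"az":0,"grip":0.9}]' >/dev/null ; for i in 1 2 3 4; do python3 -c "
from h import *
print(ST.loc(r.sense()['tcp_pos']).round(1), (ST.F@r.sense()['force']).round(1))";python3 -m creep '[{"tx":-0.2,"ty":0.8,"tz":-0.8,"ax":0,"ay":0,"az":0,"grip":0.9},{"tx":-0.2,"ty":0.8,"tz":-0.8,"ax":0,"ay":0,"az":0,"grip":0.9}]' >/dev/null;  done;python3 -c "
from h import *
print(ST.loc(r.sense()['tcp_pos']).round(1), (ST.F@r.sense()['force']).round(1))"
```

```text
[83.8  0.4 88.2] [ 2.8 -1.4 11.2]
[82.7  0.5 88.2] [ 2.4 -0.3 10.4]
[81.6  0.6 88.2] [ 2.6 -0.4 10.3]
[80.8  0.6 88.2] [ 3.7 -0.2 10.9]
[80.6  0.6 88.2] [ 6.1 -0.2 11.4]
```

Seating at n≈80.6. One more step, then release and retreat.

```bash
python3 -m creep '[{"tx":-0.2,"ty":1,"tz":-1,"ax":0,"ay":0,"az":0,"grip":0.9},{"tx":-0.2,"ty":1,"tz":-1,"ax":0,"ay":0,"az":0,"grip":0.9}]' |grep force: ; python3 -m creep '[{"tx":0,"ty":0,"tz":0,"ax":0,"ay":0,"az":0,"grip":0.7},{"tx":0,"ty":0,"tz":0,"ax":0,"ay":0,"az":0,"grip":0.55},{"tx":0,"ty":0,"tz":0,"ax":0,"ay":0,"az":0,"grip":0.55},{"tx":-1.5,"ty":7,"tz":7,"ax":0,"ay":0,"az":0,"grip":0.55},{"tx":-4,"ty":20,"tz":20,"ax":0,"ay":0,"az":0,"grip":0.55},{"tx":-8,"ty":36,"tz":36,"ax":0,"ay":0,"az":0,"grip":0.55},{"tx":-13,"ty":56,"tz":57,"ax":0,"ay":0,"az":0,"grip":0.55},{"tx":-18,"ty":78,"tz":82,"ax":0,"ay":0,"az":0,"grip":0.55},{"tx":-18,"ty":78,"tz":105,"ax":0,"ay":0,"az":0,"grip":0.55},{"tx":-18,"ty":78,"tz":125,"ax":0,"ay":0,"az":0,"grip":0.55}]' 60 >/dev/null; python3 -c "
from h import *
state();look('7');delta(SL.w(92,-3,205),tool(-SL.u,-SL.n))"
```

```text
force: [-1.8, -0.0, 15.0]
grasp_force: 60.9
t 24.33 tcp [0.5614 0.3348 0.2569] q [ 0.8   0.64  1.17 -0.65  1.78  2.15] F [-0.2  0.3 -0.5] w 0.0386 gf 0.0
slot
scene 62 n [ 79.1 104.5] y [-34.9  26.8] mid -4.1 u 94.6 slope u/y 0.01 n/y mid 96
scene 124 none 0
scene 186 none 0
stack
scene 0 n [15.1 40.3] y [-30.   33.1] mid 1.6 u 95.0 slope u/y 0.014 n/y mid 67
scene 54 n [69.6 93.8] y [-29.7  32. ] mid 1.1 u 95.3 slope u/y 0.019 n/y mid 55
scene 108 n [116.7 124.3] y [-50.3  51.8] mid 0.8 u 96.1 slope u/y 0.002 n/y mid 27
slot
top 62 n [ 79.1 104.9] y [-31.9  29. ] mid -1.5 u 95.4 slope u/y 0.012 n/y mid 190
top 124 none 0
top 186 none 0
stack
top 0 n [15.5 41. ] y [-25.7  35.4] mid 4.9 u 95.8 slope u/y 0.0 n/y mid 162
top 54 n [70.  94.8] y [-26.3  35.8] mid 4.8 u 95.7 slope u/y -0.015 n/y mid 177
top 108 n [119.7 125.3] y [-47.6  52.7] mid 2.6 u 96.8 slope u/y -0.003 n/y mid 26
to go t [-157.1  -99.7  -33.6] a [-21.  122.1 124. ] |a| 175.2
```

View pics/scene7.png

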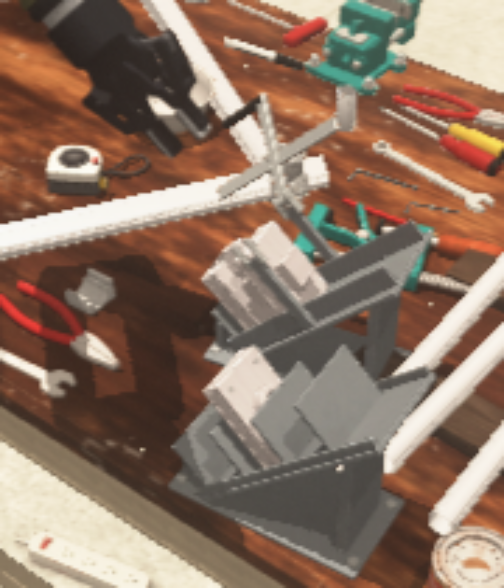

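```bash
python3 -m creep '[{"tx":-4,"ty":0,"tz":10,"ax":-0.9,"ay":4.6,"az":4.4,"grip":0.47},{"tx":-9,"ty":0,"tz":20,"ax":-1.8,"ay":9.2,"az":8.9,"grip":0.47},{"tx":-14,"ty":-4,"tz":30,"ax":-2.8,"ay":13.7,"az":13.3,"grip":0.47},{"tx":-20,"ty":-8,"tz":40,"ax":-3.7,"ay":18.3,"az":17.7,"grip":0.47},{"tx":-26,"ty":-12,"tz":50,"ax":-4.6,"ay":22.9,"az":22.1,"grip":0.47},{"tx":-32,"ty":-16,"tz":55,"ax":-5.5,"ay":27.4,"az":26.6,"grip":0.47},{"tx":-38,"ty":-20,"tz":55,"ax":-6.5,"ay":32,"az":31,"grip":0.47},{"tx":-45,"ty":-25,"tz":55,"ax":-7.4,"ay":36.5,"az":35.5,"grip":0.47},{"tx":-52,"ty":-30,"tz":55,"ax":-8.3,"ay":41.1,"az":40,"grip":0.47}]' >/dev/null && python3 -m creep '[{"tx":-5,"ty":-4,"tz":0,"ax":-0.8,"ay":4.6,"az":4.5,"grip":0.47},{"tx":-11,"ty":-8,"tz":0,"ax":-1.6,"ay":9.2,"az":9,"grip":0.47},{"tx":-17,"ty":-12,"tz":0,"ax":-2.4,"ay":13.9,"az":13.5,"grip":0.47},{"tx":-23,"ty":-16,"tz":0,"ax":-3.2,"ay":18.5,"az":18,"grip":0.47},{"tx":-29,"ty":-20,"tz":0,"ax":-4,"ay":23.2,"az":22.4,"grip":0.47},{"tx":-35,"ty":-24,"tz":0,"ax":-4.8,"ay":27.8,"az":27,"grip":0.47},{"tx":-41,"ty":-28,"tz":0,"ax":-5.6,"ay":32.4,"az":31.4,"grip":0.47},{"tx":-47,"ty":-32,"tz":0,"ax":-6.4,"ay":37,"az":36,"grip":0.47},{"tx":-52,"ty":-36,"tz":0,"ax":-7,"ay":41.6,"az":40.3,"grip":0.47}]' >/dev/null; python3 -c "
from h import *
state();delta(SL.w(92,-2,205),tool(-SL.u,-SL.n))"
```

```text
t 25.93 tcp [0.4569 0.2662 0.3094] q [ 0.82  0.46  1.37 -0.6   1.82  0.15] F [ 0.6  0.2 -0.3] w 0.0449 gf 0.0
to go t [-50.3 -31.3 -83.4] a [-5.3 41.8 40.4] |a| 58.4
```

```bash
python3 -m creep '[{"tx":-5,"ty":-3,"tz":-7,"ax":-0.6,"ay":4.6,"az":4.5,"grip":0.47},{"tx":-11,"ty":-6,"tz":-15,"ax":-1.2,"ay":9.2,"az":9,"grip":0.47},{"tx":-16,"ty":-10,"tz":-25,"ax":-1.8,"ay":13.9,"az":13.5,"grip":0.47},{"tx":-22,"ty":-13,"tz":-35,"ax":-2.4,"ay":18.5,"az":18,"grip":0.47},{"tx":-28,"ty":-17,"tz":-45,"ax":-3,"ay":23.2,"az":22.4,"grip":0.47},{"tx":-34,"ty":-20,"tz":-55,"ax":-3.6,"ay":27.8,"az":27,"grip":0.47},{"tx":-39,"ty":-24,"tz":-65,"ax":-4.2,"ay":32.4,"az":31.4,"grip":0.47},{"tx":-45,"ty":-28,"tz":-75,"ax":-4.8,"ay":37,"az":36,"grip":0.47},{"tx":-50,"ty":-31,"tz":-83.5,"ax":-5.3,"ay":41.8,"az":40.4,"grip":0.47},{"tx":-50,"ty":-31,"tz":-83.5,"ax":-5.3,"ay":41.8,"az":40.4,"grip":0.47}]' >/dev/null;  python3 -m creep '[{"tx":0,"ty":0,"tz":0,"ax":0,"ay":0,"az":0,"grip":0.47}]' >/dev/null; python3 -c "
from h import *
state();im,d,W=grab('scene');cases('scene',W,d>0);delta(SL.w(92,-2,86),tool(-SL.u,-SL.n))"
```

```text
t 26.85 tcp [0.4074 0.2352 0.2263] q [ 0.83  0.48  1.58 -0.56  1.66 -0.72] F [0.5 0.1 0.1] w 0.0456 gf 0.0
scene 62 n [ 79.7 104.4] y [-35.5  26.7] mid -4.4 u 94.5 slope u/y 0.009 n/y mid 99
scene 124 none 0
scene 186 none 0
to go t [  7.5 -84.5 -84.9] a [-0.1  0.4  0.4] |a| 0.6
```

```bash
python3 -m creep '[{"tx":2,"ty":-20,"tz":-20,"ax":0,"ay":0,"az":0,"grip":0.47},{"tx":4,"ty":-40,"tz":-40,"ax":0,"ay":0,"az":0,"grip":0.47},{"tx":5.5,"ty":-56,"tz":-57,"ax":0,"ay":0,"az":0,"grip":0.47},{"tx":6.5,"ty":-68,"tz":-69,"ax":0,"ay":0,"az":0,"grip":0.47},{"tx":7.5,"ty":-78,"tz":-79,"ax":0,"ay":0,"az":0,"grip":0.47},{"tx":8,"ty":-84.5,"tz":-85,"ax":0,"ay":0,"az":0,"grip":0.47},{"tx":8,"ty":-84.5,"tz":-85,"ax":0,"ay":0,"az":0,"grip":0.47},{"tx":8,"ty":-84.5,"tz":-85,"ax":0,"ay":0,"az":0,"grip":0.47}]'|grep force:
python3 - <<'E'
from h import *
state();delta(SL.w(92,-2,86),tool(-SL.u,-SL.n)); print(SL.loc(r.sense()["tcp_pos"]))
E
```

```text
force: [-0.1, 0.2, -0.2]
grasp_force: 0.0
t 27.57 tcp [0.4163 0.1513 0.1423] q [ 0.72  0.52  1.79 -0.63  1.39 -0.65] F [-0.1  0.2 -0.2] w 0.0456 gf 0.0
to go t [-0.9 -0.1 -0.4] a [-0.1  0.3  0.4] |a| 0.5
[92.28259693 -1.12934716 86.30672323]
```

```bash
python3 -m creep '[{"tx":-0.5,"ty":0,"tz":0,"ax":0,"ay":0,"az":0,"grip":0.65},{"tx":-0.5,"ty":0,"tz":0,"ax":0,"ay":0,"az":0,"grip":0.8},{"tx":-0.5,"ty":0,"tz":0,"ax":0,"ay":0,"az":0,"grip":0.9},{"tx":-0.5,"ty":0,"tz":0,"ax":0,"ay":0,"az":0,"grip":0.9},{"tx":-0.5,"ty":0,"tz":0,"ax":0,"ay":0,"az":0,"grip":0.9}]' 60;  python3 -c "
from h import *
print(SL.loc(r.sense()['tcp_pos']))"
python3 -m creep '[{"tx":-0.5,"ty":5,"tz":5,"ax":0,"ay":0,"az":0,"grip":0.9},{"tx":-1.5,"ty":15,"tz":16,"ax":0,"ay":0,"az":0,"grip":0.9},{"tx":-3,"ty":30,"tz":31,"ax":0,"ay":0,"az":0,"grip":0.9},{"tx":-5,"ty":48,"tz":50,"ax":0,"ay":0,"az":0,"grip":0.9},{"tx":-7,"ty":65,"tz":68,"ax":0,"ay":0,"az":0,"grip":0.9},{"tx":-8,"ty":80,"tz":90,"ax":0,"ay":0,"az":0,"grip":0.9},{"tx":-8,"ty":80,"tz":115,"ax":0,"ay":0,"az":0,"grip":0.9},{"tx":-8,"ty":80,"tz":140,"ax":0,"ay":0,"az":0,"grip":0.9},{"tx":-8,"ty":80,"tz":160,"ax":0,"ay":0,"az":0,"grip":0.9}]' 60; python3 -c "
from h import *
state();delta(ST.w(141,0,225),tool(-ST.u,ST.n))"
```

```text
time_s: 27.98
tcp_pos: [0.4161, 0.1525, 0.1426]
orientation: [-0.141, 2.86, -1.178]
force: [-1.6, 4.8, 5.4]
grip_width: 0.0217
grasp_force: 60.7
[91.66890123 -1.24853414 87.4379461 ]
time_s: 28.73
tcp_pos: [0.407, 0.2316, 0.3036]
orientation: [-0.142, 2.861, -1.181]
force: [0.8, 0.0, -1.3]
grip_width: 0.0217
grasp_force: 59.8
t 28.73 tcp [0.407  0.2316 0.3036] q [ 0.83  0.4   1.5  -0.57  1.79 -0.81] F [ 0.8  0.  -1.3] w 0.0217 gf 59.8
to go t [161.4  74.2 -28.8] a [  20.4 -121.9 -123.6] |a| 174.8
```

```bash
python3 -m creep '[{"tx":6,"ty":3,"tz":5,"ax":0.6,"ay":-4.6,"az":-4.5,"grip":0.9},{"tx":12,"ty":6,"tz":10,"ax":1.2,"ay":-9.2,"az":-9,"grip":0.9},{"tx":18,"ty":9,"tz":15,"ax":1.8,"ay":-13.9,"az":-13.5,"grip":0.9},{"tx":24,"ty":12,"tz":20,"ax":2.4,"ay":-18.5,"az":-18,"grip":0.9},{"tx":30,"ty":15,"tz":25,"ax":3,"ay":-23.2,"az":-22.4,"grip":0.9},{"tx":36,"ty":18,"tz":30,"ax":3.6,"ay":-27.8,"az":-27,"grip":0.9},{"tx":42,"ty":21,"tz":35,"ax":4.2,"ay":-32.4,"az":-31.4,"grip":0.9},{"tx":48,"ty":23,"tz":35,"ax":4.8,"ay":-37,"az":-36,"grip":0.9},{"tx":54,"ty":25,"tz":35,"ax":5.4,"ay":-41.7,"az":-40.4,"grip":0.9}]' 60 >/dev/null && python3 -m creep '[{"tx":6,"ty":3,"tz":0,"ax":0.8,"ay":-4.6,"az":-4.5,"grip":0.9},{"tx":12,"ty":6,"tz":0,"ax":1.6,"ay":-9.2,"az":-9,"grip":0.9},{"tx":18,"ty":9,"tz":0,"ax":2.4,"ay":-13.9,"az":-13.5,"grip":0.9},{"tx":24,"ty":12,"tz":0,"ax":3.2,"ay":-18.5,"az":-18,"grip":0.9},{"tx":30,"ty":15,"tz":0,"ax":4,"ay":-23.2,"az":-22.4,"grip":0.9},{"tx":36,"ty":18,"tz":0,"ax":4.8,"ay":-27.8,"az":-27,"grip":0.9},{"tx":42,"ty":21,"tz":0,"ax":5.6,"ay":-32.4,"az":-31.4,"grip":0.9},{"tx":48,"ty":23,"tz":0,"ax":6.4,"ay":-37,"az":-36,"grip":0.9},{"tx":54,"ty":25,"tz":0,"ax":7,"ay":-41.7,"az":-40.4,"grip":0.9}]' 60 >/dev/null
python3 - <<'E'
from h import *
state();delta(ST.w(141,0,225),tool(-ST.u,ST.n))
E
```

```text
t 30.23 tcp [0.515  0.2811 0.3367] q [ 0.78  0.5   1.23 -0.65  1.85  1.09] F [-0.4 -0.3 -1.9] w 0.0214 gf 59.6
to go t [ 53.4  24.6 -61.9] a [  8.2 -40.9 -39.9] |a| 57.7
```

```bash
python3 -m creep '[{"tx":6,"ty":4,"tz":0,"ax":0.9,"ay":-4.6,"az":-4.4,"grip":0.9},{"tx":12,"ty":8,"tz":0,"ax":1.8,"ay":-9.2,"az":-8.9,"grip":0.9},{"tx":18,"ty":12,"tz":0,"ax":2.8,"ay":-13.7,"az":-13.3,"grip":0.9},{"tx":24,"ty":15,"tz":0,"ax":3.7,"ay":-18.3,"az":-17.7,"grip":0.9},{"tx":30,"ty":18,"tz":-5,"ax":4.6,"ay":-22.9,"az":-22.1,"grip":0.9},{"tx":36,"ty":20,"tz":-10,"ax":5.5,"ay":-27.4,"az":-26.6,"grip":0.9},{"tx":42,"ty":22,"tz":-20,"ax":6.5,"ay":-32,"az":-31,"grip":0.9},{"tx":48,"ty":24,"tz":-35,"ax":7.4,"ay":-36.5,"az":-35.5,"grip":0.9},{"tx":53.5,"ty":24.5,"tz":-50,"ax":8.2,"ay":-41,"az":-40,"grip":0.9},{"tx":53.5,"ty":24.5,"tz":-62,"ax":8.2,"ay":-41,"az":-40,"grip":0.9}]' 60 >/dev/null; python3 -m creep '[{"tx":0,"ty":0,"tz":0,"ax":0,"ay":0,"az":0,"grip":0.9},{"tx":0,"ty":0,"tz":0,"ax":0,"ay":0,"az":0,"grip":0.9}]' >/dev/null
python3 - <<'E'
from h import *
state();held(ST)
p=r.sense()["tcp_pos"];delta(ST.w(141,0,225),tool(-ST.u,ST.n))
for t in((140.5,0,225),(140.5,0,103)): print(((ST.w(*t)-p)*1000).round(1))
E
```

```text
t 31.23 tcp [0.568  0.3051 0.2741] q [ 0.76  0.61  1.19 -0.67  1.77  2.11] F [ 0.2 -0.  -1.2] w 0.0215 gf 59.6
tcp loc [140.9  -0.5 224.1]
scene 473 y [-32.   34.5] low u -87.1 face n 10.1 foot 25.6
top 454 y [-27.8  35.4] low u -86.5 face n 12.4 foot 28.0
to go t [-0.3  0.2 -1. ] a [ 0.1 -0.1 -0.2] |a| 0.2
[-0.4  0.6 -1.4]
[ 19.  -83.5 -87.6]
```

```bash
python3 -m creep '[{"tx":3,"ty":-14,"tz":-14,"ax":0,"ay":0,"az":0,"grip":0.9},{"tx":6.5,"ty":-28,"tz":-29,"ax":0,"ay":0,"az":0,"grip":0.9},{"tx":9.5,"ty":-42,"tz":-43,"ax":0,"ay":0,"az":0,"grip":0.9},{"tx":12.5,"ty":-56,"tz":-58,"ax":0,"ay":0,"az":0,"grip":0.9},{"tx":15,"ty":-66,"tz":-68,"ax":0,"ay":0,"az":0,"grip":0.9},{"tx":17,"ty":-75,"tz":-78,"ax":0,"ay":0,"az":0,"grip":0.9},{"tx":19,"ty":-84,"tz":-88,"ax":0,"ay":0,"az":0,"grip":0.9},{"tx":20,"ty":-88,"tz":-92,"ax":0,"ay":0,"az":0,"grip":0.9},{"tx":20.5,"ty":-90,"tz":-94,"ax":0,"ay":0,"az":0,"grip":0.9},{"tx":20.5,"ty":-90,"tz":-94,"ax":0,"ay":0,"az":0,"grip":0.9}]' 60|grep force: ; for i in 1 2 3 4; do python3 -m creep '[{"tx":0.3,"ty":-1.4,"tz":-1.4,"ax":0,"ay":0,"az":0,"grip":0.9},{"tx":0.3,"ty":-1.4,"tz":-1.4,"ax":0,"ay":0,"az":0,"grip":0.9}]' >/dev/null;  python3 -c "
from h import *
print(ST.loc(r.sense()['tcp_pos']).round(1), (ST.F@r.sense()['force']).round(1))"; done
```

```text
force: [0.9, -0.6, -1.5]
grasp_force: 59.6
[140.3   0.6  92. ] [-1.3 -1.2 -1.6]
[140.2   0.2  89.4] [-2.  -0.4 -1.4]
[140.2   0.5  88.3] [-1.2  0.1  3.6]
[140.3   1.1  88. ] [-0.9 -0.4 11.9]
```

```bash
python3 -m creep '[{"tx":-0.2,"ty":1,"tz":-1,"ax":0,"ay":0,"az":0,"grip":0.9},{"tx":-0.4,"ty":2,"tz":-2,"ax":0,"ay":0,"az":0,"grip":0.9},{"tx":-0.6,"ty":2.7,"tz":-2.8,"ax":0,"ay":0,"az":0,"grip":0.9},{"tx":-0.6,"ty":2.7,"tz":-2.8,"ax":0,"ay":0,"az":0,"grip":0.9}]' >/dev/null ; for i in 1 2 3 4; do python3 -c "
from h import *
print(ST.loc(r.sense()['tcp_pos']).round(1), (ST.F@r.sense()['force']).round(1))";python3 -m creep '[{"tx":-0.2,"ty":0.8,"tz":-0.8,"ax":0,"ay":0,"az":0,"grip":0.9},{"tx":-0.2,"ty":0.8,"tz":-0.8,"ax":0,"ay":0,"az":0,"grip":0.9}]' >/dev/null;  done;python3 -c "
from h import *
print(ST.loc(r.sense()['tcp_pos']).round(1), (ST.F@r.sense()['force']).round(1))"
```

```text
[138.3   1.3  88.1] [ 4.3 -0.6 12.9]
[137.2   1.4  88.1] [ 4.1 -0.6 12.8]
[136.    1.5  88.1] [ 3.1 -1.  12.5]
[134.9   1.6  88.2] [ 3.6 -0.4 12.8]
[134.7   1.5  88.2] [ 5.8  0.1 12.7]
```

```bash
python3 -m creep '[{"tx":-0.2,"ty":1,"tz":-1,"ax":0,"ay":0,"az":0,"grip":0.9},{"tx":-0.2,"ty":1,"tz":-1,"ax":0,"ay":0,"az":0,"grip":0.9}]' |grep force: ; python3 -m creep '[{"tx":0,"ty":0,"tz":0,"ax":0,"ay":0,"az":0,"grip":0.7},{"tx":0,"ty":0,"tz":0,"ax":0,"ay":0,"az":0,"grip":0.55},{"tx":0,"ty":0,"tz":0,"ax":0,"ay":0,"az":0,"grip":0.55},{"tx":-1.5,"ty":7,"tz":7,"ax":0,"ay":0,"az":0,"grip":0.55},{"tx":-4,"ty":20,"tz":20,"ax":0,"ay":0,"az":0,"grip":0.55},{"tx":-8,"ty":36,"tz":36,"ax":0,"ay":0,"az":0,"grip":0.55},{"tx":-13,"ty":56,"tz":57,"ax":0,"ay":0,"az":0,"grip":0.55},{"tx":-19,"ty":82,"tz":84,"ax":0,"ay":0,"az":0,"grip":0.55},{"tx":-25,"ty":107,"tz":108,"ax":0,"ay":0,"az":0,"grip":0.55},{"tx":-30,"ty":130,"tz":132,"ax":0,"ay":0,"az":0,"grip":0.55}]' 60 >/dev/null; python3 -c "
from h import *
state();look('8');delta(ST.w(72,123,280),tool(-ST.u,ST.y));print(ST.loc(r.sense()['tcp_pos']))
for c in('top','scene'):
    im,d,W=grab(c);L=ST.loc(W)
    m=(d>0)&(abs(L[...,0]-68)<45)&(abs(L[...,1]-121)<25)&(abs(L[...,2]-191)<25)&(im.max(2)<70);print(c,m.sum(),L[m].mean(0).round(0) if m.any() else 0,L[m].min(0),L[m].max(0))"
```

```text
force: [-0.6, 2.1, 15.6]
grasp_force: 61.5
t 34.83 tcp [0.5581 0.3485 0.3017] q [ 0.81  0.62  1.09 -0.66  1.86  2.1 ] F [ 1.4 -0.   0.2] w 0.0384 gf 0.0
slot
scene 62 none 0
scene 124 none 0
scene 186 none 0
stack
scene 0 n [15.8 39.5] y [-30.7  33. ] mid 1.2 u 95.1 slope u/y 0.019 n/y mid 68
scene 54 n [70.3 93.8] y [-29.4  36.5] mid 3.6 u 95.0 slope u/y 0.006 n/y mid 56
scene 108 n [119.4 147.2] y [-49.3  50.6] mid 0.7 u 95.2 slope u/y 0.012 n/y mid 106
slot
top 62 none 0
top 124 none 0
top 186 none 0
stack
top 0 n [16.4 40.7] y [-26.4  35.9] mid 4.7 u 95.7 slope u/y -0.009 n/y mid 164
top 54 n [69.5 94.5] y [-26.3  35.3] mid 4.5 u 95.6 slope u/y -0.001 n/y mid 176
top 108 n [122.3 148.5] y [-45.3  49.5] mid 2.1 u 95.8 slope u/y -0.013 n/y mid 211
to go t [109.5  67.  -39.6] a [-14.8  62.1  63.5] |a| 90.0
[128.87644578   1.27725035 279.13317574]
top 60 [ 81. 122. 195.] [ 53.32924494 118.6564366  189.34398267] [110.85380697 130.8046063  199.22714711]
scene 35 [ 79. 119. 191.] [ 50.66775887 113.69183878 186.89827761] [111.4173766  122.9892043  194.58222919]
```

View pics/scene8.png

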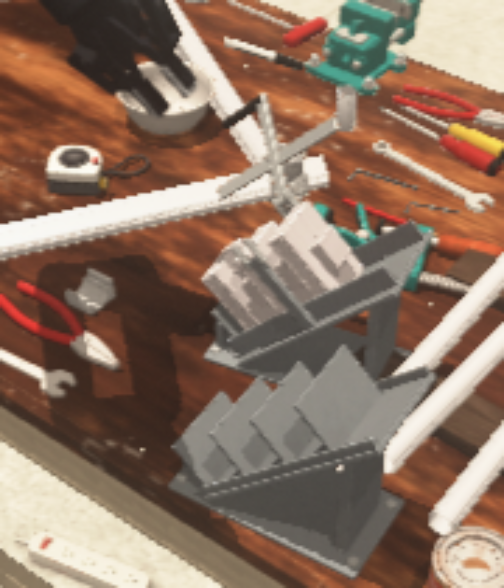

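```bash
python3 -m creep '[{"tx":5,"ty":5,"tz":5,"ax":-1,"ay":4.3,"az":4.5,"grip":0.4},{"tx":12,"ty":10,"tz":10,"ax":-2,"ay":8.8,"az":9,"grip":0.4},{"tx":20,"ty":15,"tz":15,"ax":-3,"ay":13.2,"az":13.5,"grip":0.4},{"tx":28,"ty":20,"tz":15,"ax":-4.1,"ay":17.6,"az":18,"grip":0.4},{"tx":36,"ty":25,"tz":15,"ax":-5.2,"ay":22,"az":22.5,"grip":0.4},{"tx":44,"ty":30,"tz":15,"ax":-6.3,"ay":26.5,"az":27,"grip":0.4},{"tx":52,"ty":34,"tz":15,"ax":-7.4,"ay":31,"az":31.7,"grip":0.4}]' 25 >/dev/null;python3 -m creep '[{"tx":8,"ty":5,"tz":-3,"ax":-1,"ay":4.3,"az":4.5,"grip":0.4},{"tx":16,"ty":10,"tz":-10,"ax":-2,"ay":8.8,"az":9,"grip":0.4},{"tx":24,"ty":15,"tz":-18,"ax":-3,"ay":13.2,"az":13.5,"grip":0.4},{"tx":32,"ty":20,"tz":-27,"ax":-4.1,"ay":17.6,"az":18,"grip":0.4},{"tx":40,"ty":25,"tz":-36,"ax":-5.2,"ay":22,"az":22.5,"grip":0.4},{"tx":49,"ty":29,"tz":-45,"ax":-6.3,"ay":26.5,"az":27,"grip":0.4},{"tx":57,"ty":33,"tz":-54,"ax":-7.4,"ay":31,"az":31.7,"grip":0.4},{"tx":57,"ty":33,"tz":-54,"ax":-7.4,"ay":31,"az":31.7,"grip":0.4},{"tx":57,"ty":33,"tz":-54,"ax":-7.4,"ay":31,"az":31.7,"grip":0.4}]' 25 >/dev/null; python3 -c "
from h import *
state();delta(ST.w(73,122,202),tool(-ST.u,ST.y));print(ST.loc(r.sense()['tcp_pos']))"
```

```text
t 36.37 tcp [0.6677 0.412  0.2585] q [ 0.78  0.84  0.75 -0.71  1.94  0.42] F [ 0.2 -0.3  0.2] w 0.0509 gf 0.0
to go t [ 12.4 -47.9 -48.1] a [ 0.6  0.2 -0. ] |a| 0.6
[ 71.99504835 120.6047279  270.98344972]
```

```bash
python3 -m creep '[{"tx":3,"ty":-12,"tz":-12,"ax":0,"ay":0,"az":0,"grip":0.4},{"tx":6,"ty":-24,"tz":-24,"ax":0,"ay":0,"az":0,"grip":0.4},{"tx":9,"ty":-36,"tz":-36,"ax":0,"ay":0,"az":0,"grip":0.4},{"tx":12.4,"ty":-48,"tz":-48,"ax":0,"ay":0,"az":0,"grip":0.4},{"tx":12.4,"ty":-48,"tz":-48,"ax":0,"ay":0,"az":0,"grip":0.4}]' 25 | grep force:; python3 -c "
from h import *
state();print(ST.loc(r.sense()['tcp_pos']))"; python3 -m creep '[{"tx":0,"ty":0,"tz":0,"ax":0,"ay":0,"az":0,"grip":0.7},{"tx":0,"ty":0,"tz":0,"ax":0,"ay":0,"az":0,"grip":0.95},{"tx":0,"ty":0,"tz":0,"ax":0,"ay":0,"az":0,"grip":0.95},{"tx":0,"ty":0,"tz":0,"ax":0,"ay":0,"az":0,"grip":0.95}]' 25
python3 - <<'E'
from h import *
l=ST.loc(r.sense()["tcp_pos"]);print(l)
a0=np.arctan2(l[2]-115,46-l[1]);print(a0, np.hypot(l[2]-115,46-l[1]));a0=2.28
for a in list(np.arange(a0,0,-.15))+[0]:
    d=(np.array([0,116*(np.cos(a0)-np.cos(a)),116*(np.sin(a)-np.sin(a0))])@ST.F); print(round(a,2),d.round(1))
E
```

```text
force: [0.1, 0.8, -1.0]
grasp_force: 0.0
t 36.78 tcp [0.6795 0.3621 0.2115] q [ 0.72  0.83  0.9  -0.7   1.8   0.47] F [ 0.1  0.8 -1. ] w 0.0516 gf 0.0
[ 74.9873545  120.86603518 201.43419017]
time_s: 37.12
tcp_pos: [0.6805, 0.3669, 0.2148]
orientation: [1.52, 1.913, -0.629]
force: [0.7, 0.9, 1.3]
grip_width: 0.0103
grasp_force: 25.5
[ 74.21268528 122.91611894 206.94465494]
2.267428797499914 119.8745549457164
2.28 [0. 0. 0.]
2.13 [-15.3   4.    7.3]
1.98 [-31.6   6.1  13. ]
1.83 [-48.5   6.3  17. ]
1.68 [-65.6   4.7  19.3]
1.53 [-82.6   1.2  19.7]
1.38 [-99.2  -4.   18.3]
1.23 [-114.8  -10.9   15.1]
1.08 [-129.2  -19.3   10.1]
0.93 [-142.   -29.     3.5]
0.78 [-153.   -39.8   -4.6]
0.63 [-161.9  -51.5  -13.9]
0.48 [-168.4  -63.7  -24.4]
0.33 [-172.6  -76.2  -35.7]
0.18 [-174.2  -88.8  -47.6]
0.03 [-173.2 -101.1  -59.8]
0 [-172.7 -103.5  -62.2]
```

```bash
python3 -m creep '[{"tx":-15,"ty":4,"tz":7,"ax":0,"ay":0,"az":0,"grip":0.95},{"tx":-32,"ty":6,"tz":13,"ax":0,"ay":0,"az":0,"grip":0.95},{"tx":-48.5,"ty":6,"tz":17,"ax":0,"ay":0,"az":0,"grip":0.95},{"tx":-65.5,"ty":5,"tz":19,"ax":0,"ay":0,"az":0,"grip":0.95},{"tx":-82.5,"ty":1,"tz":19.5,"ax":0,"ay":0,"az":0,"grip":0.95},{"tx":-99,"ty":-4,"tz":18,"ax":0,"ay":0,"az":0,"grip":0.95},{"tx":-115,"ty":-11,"tz":15,"ax":0,"ay":0,"az":0,"grip":0.95},{"tx":-129,"ty":-19,"tz":10,"ax":0,"ay":0,"az":0,"grip":0.95},{"tx":-142,"ty":-29,"tz":3.5,"ax":0,"ay":0,"az":0,"grip":0.95},{"tx":-153,"ty":-40,"tz":-4.5,"ax":0,"ay":0,"az":0,"grip":0.95}]' 25
python3 - <<'E'
from h import *
l=ST.loc(r.sense()["tcp_pos"]);print(l,np.arctan2(l[2]-115,46-l[1]))
E
python3 -m creep '[{"tx":-9,"ty":-12,"tz":-9,"ax":0,"ay":0,"az":0,"grip":0.95},{"tx":-15.5,"ty":-24,"tz":-20,"ax":0,"ay":0,"az":0,"grip":0.95},{"tx":-19.5,"ty":-36,"tz":-31,"ax":0,"ay":0,"az":0,"grip":0.95},{"tx":-21,"ty":-43,"tz":-37,"ax":0,"ay":0,"az":0,"grip":0.95},{"tx":-21,"ty":-49,"tz":-43,"ax":0,"ay":0,"az":0,"grip":0.95},{"tx":-21,"ty":-49,"tz":-43,"ax":0,"ay":0,"az":0,"grip":0.95}]' 25
python3 - <<'E'
from h import *
l=ST.loc(r.sense()["tcp_pos"]);print(l,np.arctan2(l[2]-115,46-l[1]),ST.F@r.sense()["force"])
E
```

```text
time_s: 37.95
tcp_pos: [0.5224, 0.329, 0.2117]
orientation: [1.523, 1.917, -0.631]
force: [-9.6, 5.9, 5.5]
grip_width: 0.0042
grasp_force: 6.1
[ 73.10156051 -39.59926459 203.60460623] 0.8026483170255105
time_s: 38.45
tcp_pos: [0.5062, 0.276, 0.1654]
orientation: [1.519, 1.913, -0.635]
force: [0.2, 0.4, 0.2]
grip_width: 0.004
grasp_force: 0.0
[ 74.28408937 -67.3256483  136.95506643] 0.19136366424071607 [-0.0995031   0.23024428  0.34676499]
```

Run:
```python
from h import *
for c in('top','scene'):
    im,d,W=grab(c);L=ST.loc(W)
    for a in np.arange(0,2.4,.1):
        y,u=46-116*np.cos(a),104+116*np.sin(a)
        m=(d>0)&(L[...,0]>45)&(L[...,0]<62)&(np.hypot(L[...,1]-y,L[...,2]-u)<10);
        if m.sum()>8: print(c,round(a,1),m.sum(),L[m].mean(0).round(1))
    cv2.imwrite(f"pics/{c}9.png",cv2.resize(im[100:290,190:330,::-1],None,fx=3,fy=3))
```

```text
scene 0.1 16 [ 55.1 -72.  113.9]
```

View pics/scene9.png

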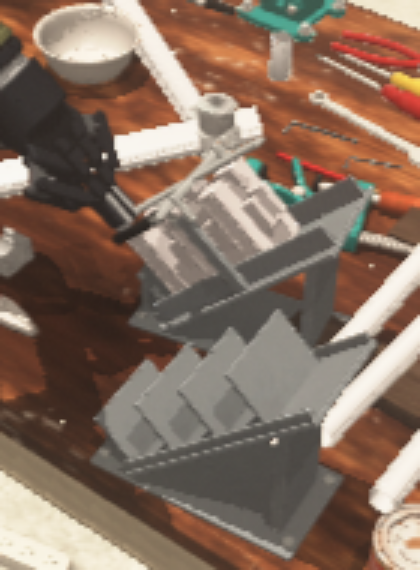

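```bash
python3 -m creep '[{"tx":-2,"ty":-2.5,"tz":-2,"ax":0,"ay":0,"az":0,"grip":0.95},{"tx":-1.5,"ty":-4.5,"tz":-4,"ax":0,"ay":0,"az":0,"grip":0.95},{"tx":-1.5,"ty":-4.5,"tz":-4,"ax":0,"ay":0,"az":0,"grip":0.95}]' 25 >/dev/null; for i in 1 2 3 4 5 6; do python3 -c "
from h import *
print(ST.loc(r.sense()['tcp_pos']).round(1), (ST.F@r.sense()['force']).round(1))";python3 -m creep '[{"tx":0.3,"ty":-1.4,"tz":-1.4,"ax":0,"ay":0,"az":0,"grip":0.95},{"tx":0.3,"ty":-1.4,"tz":-1.4,"ax":0,"ay":0,"az":0,"grip":0.95}]' >/dev/null;  done;python3 -c "
from h import *
print(ST.loc(r.sense()['tcp_pos']).round(1), (ST.F@r.sense()['force']).round(1))"
```

```text
[ 74.1 -69.2 132. ] [-0.2 -0.   0.2]
[ 74.2 -69.3 130. ] [-0.   0.3 -0.2]
[ 74.2 -69.3 128.2] [-0.3  0.5  2.1]
[ 74.2 -69.2 127.8] [ 0.7 -1.7  8.5]
[ 74.1 -69.2 127.4] [ 0.9 -3.  16.9]
[ 74.2 -69.1 127. ] [ 1.4 -5.5 25.2]
[ 74.2 -69.1 126.7] [ 1.5 -7.8 33.9]
```

```bash
python3 -m creep '[{"tx":-1,"ty":4,"tz":4,"ax":0,"ay":0,"az":0,"grip":0.95},{"tx":-4,"ty":16,"tz":16,"ax":0,"ay":0,"az":0,"grip":0.95},{"tx":-9,"ty":40,"tz":40,"ax":0,"ay":0,"az":0,"grip":0.95},{"tx":-15,"ty":66,"tz":67,"ax":0,"ay":0,"az":0,"grip":0.95},{"tx":-21,"ty":92,"tz":94,"ax":0,"ay":0,"az":0,"grip":0.95},{"tx":-40,"ty":110,"tz":120,"ax":0,"ay":0,"az":0,"grip":0.95},{"tx":-70,"ty":125,"tz":140,"ax":0,"ay":0,"az":0,"grip":0.95},{"tx":-70,"ty":125,"tz":140,"ax":0,"ay":0,"az":0,"grip":0.95}]' 25
python3 - <<'E'
from h import *
for c in('top','scene'):
    im,d,W=grab(c);z=np.load(f"pics/{c}0.npz");W0=cloud(c,z["im"],z["d"])
    for nm,i,dd,w in(("start",z["im"],z["d"],W0),("now",im,d,W)):
        L=ST.loc(w);m=(dd>0)&(abs(L[...,0]-68)<40)&(abs(L[...,1]+70)<22)&(abs(L[...,2]-104)<22)&(i.max(2)<70)
        print(c,nm,m.sum(),L[m].mean(0).round(1),L[m].min(0).round(1),L[m].max(0).round(1))
        m=(dd>0)&(abs(L[...,0]-110)<12)&(L[...,2]>101)&(L[...,2]<125)&(abs(L[...,1])<60)
        Q=L[m];print("  bar u vs y",[(y,np.median(Q[abs(Q[:,1]-y)<10][:,2]).round(1)) for y in(-50,-30,0,30)])
    cases(c,W,d>0,(0,54,108),ST,14)
    cv2.imwrite(f"pics/{c}10.png",cv2.resize(im[100:290,190:330,::-1],None,fx=3,fy=3))
E
```

```text
time_s: 40.47
tcp_pos: [0.4335, 0.3926, 0.2975]
orientation: [1.52, 1.917, -0.625]
force: [0.8, -0.0, 0.7]
grip_width: 0.0043
grasp_force: 0.0
top start 49 [ 78.7 -68.8 109.7] [ 49.3 -72.9 104.2] [107.8 -62.6 112.4]
  bar u vs y [(-50, np.float64(108.8)), (-30, np.float64(107.8)), (0, np.float64(107.7)), (30, np.float64(107.0))]
top now 50 [ 78.8 -68.7 109.3] [ 47.8 -73.2 103.6] [106.7 -64.3 111.8]
  bar u vs y [(-50, np.float64(109.1)), (-30, np.float64(108.1)), (0, np.float64(108.0)), (30, np.float64(106.8))]
top 0 n [16.6 41.1] y [-26.5  36.3] mid 4.9 u 95.6 slope u/y -0.003 n/y mid 123
top 54 n [70.6 91.2] y [-26.3  35.2] mid 4.5 u 96.2 slope u/y -0.004 n/y mid 95
top 108 n [119.6 148.4] y [-46.3  49.8] mid 1.7 u 95.8 slope u/y -0.018 n/y mid 164
scene start 47 [ 76.4 -72.3 104.9] [ 49.  -76.9  98.6] [105.6 -68.6 110.9]
  bar u vs y [(-50, np.float64(107.9)), (-30, np.float64(106.5)), (0, np.float64(106.9)), (30, np.float64(106.8))]
scene now 43 [ 77.4 -73.  104.9] [ 52.2 -75.7  98.9] [106.7 -68.7 110.2]
  bar u vs y [(-50, np.float64(107.6)), (-30, np.float64(105.4)), (0, np.float64(107.1)), (30, np.float64(106.2))]
scene 0 n [15.9 38.8] y [-22.3  17.9] mid -2.2 u 95.5 slope u/y -0.073 n/y mid 32
scene 54 n [70.4 96.2] y [-42.9  25.2] mid -8.8 u 91.4 slope u/y -0.023 n/y mid 10
scene 108 n [118.3 147.3] y [-49.3  52.7] mid 1.7 u 95.3 slope u/y 0.03 n/y mid 82
```

View pics/scene10.png

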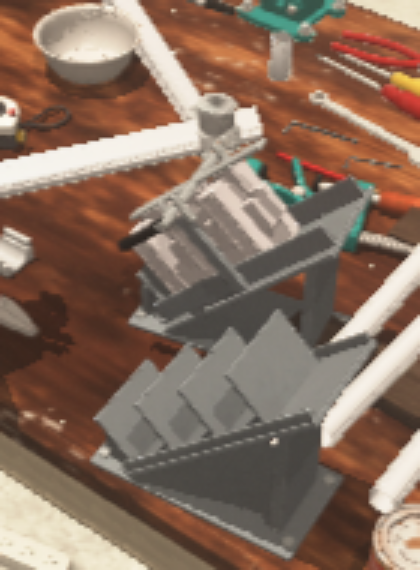

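```bash
python3 -c "
from cell import r
print(r.job_done())"
```

```text
the job is handed in; nothing more can be done
None
```

I handed the job in at about 40 s of the 200 s. All three cases present (the fourth was absent) are stacked lid-down on the ledge of the stacking rack. The keeper bar slipped out of the fingers while swinging shut, so I pressed it home with closed fingers (about 34 N at the hard stop), and the cameras show it back at its starting position in the catch. I have no result from the judge.

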